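# Batch-weigh spare parts on the bench scale and lay them in the issue tray

## Robot

A 6-joint arm with a two-finger parallel gripper is mounted at the origin on the work surface. World frame = base frame: x ahead of the robot, y to its left, z up, the work surface at z = 0. Lengths are in m, angles in rad, forces in N, time in s.
With the tool pointing down it reaches from about 0.325 to 0.9 m from the base axis. Payload 6.1 kg.
Tool frame: the origin (TCP) lies midway between the tips of the shut fingers; the grasp point (between the pads) lies 19 mm behind it; z points along the fingers, x is the direction in which the jaws open and shut, and the axes are right-handed (so a half turn about z gives the same grasp; the last joint's range is limited). The gripper opens to 85 mm and grips with 20 to 120 N. Pads are 22 mm wide; open, the fingers measure 114 mm over their backs; the gripper's body (76 mm by 85 mm) begins 54 mm behind the grasp point. The pads swing forward as they close: fully open they stand 13 mm farther back than shut.
Start: joints at [0.98, 0.22, 1.526, -0, 1.395, -0.126], TCP at [0.28, 0.559, 0.231] pointing down, gripper open.
Joint ranges: [-2.98, 2.98], [-0.91, 2.08], [0.09, 2.57], [-1.24, 4.39], [0.2, 2.65], [-2.68, 2.68]. Speed limits (rad/s): [2.57, 2.57, 3.01, 3.14, 3.14, 3.14].

## Interface

Orientations are given as a unit quaternion [w, x, y, z].
In Python, from rig import observe, get_image, sign_off, masks_of, tip_of gives the robot as it stands.
- The arm moves only by the shell command python3 -m jog 'ROWS' [FORCE]. ROWS is a JSON object of lists of equal length, an entry for each row: "travel": the shift along the tool's x, y, z in m, a list of three; "delta_rot": the turn, a rotation vector about the tool's x, y, z in degrees, a list of three; "claw": the gripper command: -1 is fully open, 1 is shut, values between are in proportion. In form: {"travel": [[dx, dy, dz], ...], "delta_rot": [[wx, wy, wz], ...], "claw": [claw, ...]}. A call has 1 to 20 rows; each row shifts and turns the commanded pose from where the row before left it, along the tool's axes as they then stand; what a row does not reach is not made up. A row lasts 1/12 s, in which the tool goes at most 41.7 mm and 7.16 degrees, less where a joint would pass 70% of its speed; a pose out of reach is approached as far as the arm can. A call is refused whole if a number of a shift passes 0.0417 or a number of a turn 7.16, either way. A call with a gripper value outside its range is refused whole. The fingers move at their own pace and stop on an object; FORCE is the grip in N (left out, the last holds). Time passes only in rows, so rows that do not move let the fingers close. It gives the time, the measured TCP pose, the force and the opening at its end, in the units of the state.
- observe(): the state, without advancing time (a new reading comes with each control period).
- get_image(name): name is "side" or "top" or "wrist"; returns a dict with "frame" (480x640x3 uint8, blue, green, red), "depth" (480x640 float32, m along the optical axis (not along the pixel's ray), 0 where there is no reading), "fov_y" (degrees; the focal length in pixels is half the picture's height over the tangent of half this angle, whatever the lens; pixels are square), "cx", "cy" (the principal point, pixels), "pose" (4x4, takes a point from camera to world coordinates); the wrist camera has in their place "mount" (4x4, takes a point from camera to tool coordinates, whose origin is the TCP and whose axes are the tool frame's). Camera axes: x right, y up, looking along -z (the intrinsics and any distortion apply to the point x, -y, -z); pixel columns grow to the right and rows downward; lengths in m; the calibration is good to about 2 mm. The wrist camera is an equidistant fisheye: a pixel r from the principal point sees the ray r / f radians off the axis. A picture is of the moment at which its call begins: read the wrist's pose just before it.
- sign_off(): hands the job in, once; it reports no verdict.
Trained networks look in a picture, given as the dict that the camera call returned (one of the last four; its "shot" number tells which), for a name from the list of things; names that differ only in an ending like _2 or _b are one class to them, and where a whole thing is asked for, a point or a joint stands for the part that bears it (a point fixed in the world has none). Each returns a list of dicts, best first, with "conf" (0 to 1); they miss things now and then, are a little off and sometimes report something else, mostly with a low value. They report only what shows in the picture. A call takes as long as a camera call. They do not tell look-alikes from the thing itself.
- masks_of(name, picture): "pixels" (480x640 bool, what is visible of it) and "at" ([column, row] in pixels, amid what is visible of it).
- tip_of(name, picture): "at" ([column, row] in pixels: a listed point, or the origin of a listed thing).
The state is a dict: "time_s": time; "joint_positions": joint angles; "joint_velocities": joint speeds; "joint_torque": joint torques, N m; "tool_pos": TCP position; "tool_rot": TCP orientation; "contact_force": force on the tool from outside, world axes, zero at the start; "wrist_torque": the same for the moment, N m; "width": finger opening in m.
Only numpy, scipy, OpenCV 4.12 (cv2) and the standard library are available. Lean on these libraries where they do the work, as an engineer would, in place of code of your own. Each camera call takes 0.05 s, during which the arm holds its last target.

## Task

Weigh the spare parts from the drawer as one batch: with the pan still empty, slide the scale's power switch fully on, twist the spring-return zero knob clockwise to its stop and let it spring back. Then put all the parts from the drawer on the pan together and leave them at rest there, hands off, for a good second before moving them all into the issue tray, and only then slide the scale fully off. Do not disturb the bottle, the tape roll or the pot.

Things in the scene. Friction and masses are not known exactly. Their poses are not given: they have to be found in the camera images.
- power (a joint): the scale's power slide switch, m: 0 = fully off, 0.014 = fully on (stop to stop). It stays where it is left; about 1.5 N moves it. It slides along the +y axis of slot_mid to switch on, along -y to switch off.
- power_thumb (a point): centre of the top of the switch's moving grey thumb ridge: 31 mm across the slot (x), only 8 mm along the slot (y), 7.5 mm tall, its top level with the white deck around the slot. Axes as slot_mid.
- slot_mid (a point): centre of the black recessed slot in the scale's white control deck, at deck level (60 mm above the bench). Slot 100 mm long (y), 34 mm wide (x), 8 mm deep, flat floor. The ridge is 7 mm to the -y side of centre when off, 7 mm to +y when on: 39 mm of clear slot lies behind it on the side to push from; shut fingertips fit there. Axes as pan_mid.
- zero (a joint): the zero knob's turn, rad: 0 = at rest, 1.0 = at its stop, clockwise seen from above. A spring (0.02 N m at rest, 0.14 N m at the stop) brings it back when let go.
- zero_grip (a point): on the axis of the zero knob, 25 mm above the deck. The knob is a black upright bar 46 mm long (this point's x), 16 mm wide (y), its top 12 mm above this point and its foot 16 mm below, on a grey disc 48 mm across, at the right end of the deck; the bar points along the scale's x at rest and the point's axes turn with it.
- pan_mid (a point): centre of the top face of the steel weighing pan, 85 mm above the bench. Pan 196 mm (x) by 250 mm (y), rim 3 mm thick and 6 mm high. Axes (the scale's): x away from the robot, y to the left as the robot sees it, z up. The lower deck with slot (left) and knob (right) is on its -x side. The scale is fixed to the bench.
- drawer_in (a point): centre of the inner floor (4 mm above the bench) of the shallow grey perforated steel drawer insert, 240 mm (x) by 250 mm (y), walls 4 mm thick and 26 mm high, an aluminium pull along its -x edge. Fixed. The parts start in it. It is left or right of the scale.
- tray_in (a point): centre of the inner floor (5 mm above the bench) of the black plastic issue tray, outside 220 mm (x) by 250 mm (y), walls 5 mm thick, 34 mm high in all. Fixed; empty at the start, on the other side of the scale from the drawer.
- pillow_mid (a point): half-way up (30 mm) the grey cast bearing block: foot 84 mm long (x), 32 mm wide (y), 16 mm thick, with a round-topped housing of 54 mm diameter rising to 60 mm; flat faces 32 mm apart in y all the way up. 350 g. May be absent.
- bush_mid (a point): half-way up (35 mm) the flanged steel bush standing on its flange: flange 62 mm diameter and 10 mm thick, barrel 40 mm diameter to 70 mm high (z up). 300 g. May be absent.
- bracket_mid (a point): half-way up (34 mm) the steel T-bracket: foot plate 80 mm (x) by 50 mm (y), 8 mm thick, with an upright plate 80 mm long, 12 mm thick (y) along its middle, to 68 mm high. 300 g. May be absent.
- fork_mid (a point): half-way up (33 mm) the dark steel fork bracket: foot 80 mm (x) by 40 mm (y), 16 mm thick, with two upright cheeks 50 mm long and 12 mm thick, their outer faces 40 mm apart in y (flush with the foot), to 66 mm high. 350 g. May be absent.
- pillow: the bearing block, origin at the centre of its underside
- bush: the flanged bush, origin at the centre of its underside
- bracket: the T-bracket, origin at the centre of its underside
- fork: the fork bracket, origin at the centre of its underside
- cleaner: bystander: white bottle, 60 mm diameter, 150 mm tall, origin at its underside; leave alone
- tape: bystander: clear tape roll lying flat, 90 mm diameter, 45 mm high, origin at its underside; leave alone
- pot: bystander: black pen pot, 72 mm diameter, 95 mm tall, origin at its underside; leave alone
Not all that is in view belongs to the job. What is shaped like the pillow but blue is not meant.

How it is judged:
By the outcome, as a careful person would: the job done as asked, in the order asked, and still so for the second after the job is handed in, with the robot touching nothing.
Of pillow, bush, bracket, fork only 2 to 3 are there at a start; the rules pass over those that are not, and their reading is None.
At some moment in a run one of pillow, bush, bracket, fork may be knocked a few centimetres aside while the robot is not near it.
It also fails if it takes over 210 s, if anything falls off the work surface, if the arm or the gripper's body presses on something with over 40 N, if the wrist force passes 120 N, or if a joint passes its speed limit or range.

## Working session

There is one attempt and no reset: what is moved stays moved. The work goes in short steps, Python scripts to look and compute and a shell command to move; the robot and the scene stay as the last step left them, time stands still between calls to the robot, and variables do not carry over. Pictures are saved under pics/ and viewed, and the job is handed in when it is done.

```bash
ls; mkdir -p pics
python3 - <<'E'
from rig import *
import cv2
o=observe(); print({k:(v if not hasattr(v,'tolist') else v.tolist()) for k,v in o.items()})
for n in ["top","side","wrist"]:
    p=get_image(n); cv2.imwrite(f"pics/{n}0.png",p["frame"]); print(n,p["fov_y"],p["cx"],p["cy"],p.get("pose",p.get("mount")),p.keys())
E
```

```text
pics
{'time_s': 0.0, 'joint_positions': [0.9798917866687955, 0.22122201742865785, 1.527617928419763, 2.681364328761686e-05, 1.3946948138174062, -0.12610146874205674], 'joint_velocities': [-0.0007916608958699844, -0.001081742825797949, -0.0005723293970059299, -0.0005747749108644149, -0.0010701897605660707, -0.00032565357941509237], 'joint_torque': [0.0002535549174353946, -49.68920946121216, -38.94046425819397, -0.00013572751413448714, 0.010941369691863656, -6.075244840531013e-07], 'tool_pos': [0.2798109933844296, 0.5581893944809393, 0.23019817829095174], 'tool_rot': [0.0003900483346117952, 0.8509552367596791, 0.5252373196121985, -0.0008893706586676734], 'contact_force': [0.008395744673069251, 0.5282520684869615, 0.7520799479047935], 'wrist_torque': [0.005105621033910628, 0.006039679779540579, -0.008498793527979786], 'width': 0.08572954811425926}
top 48.26374032788703 322.45744182322113 236.11592026927872 [[-0.00797298  0.9933936  -0.11447966  0.45512513]
 [-0.99995262 -0.00728105  0.00646103 -0.07297952]
 [ 0.00558482  0.11452575  0.99340458  1.30906274]
 [ 0.          0.          0. 
[... 179 characters left out ...]
1 -2.86692747e-01  1.51714121e-01]
 [-3.78230165e-01  6.01868208e-01 -7.03346716e-01 -1.11414596e+00]
 [-9.72056932e-04  7.59531690e-01  6.50469574e-01  1.07422938e+00]
 [ 0.00000000e+00  0.00000000e+00  0.00000000e+00  1.00000000e+00]] dict_keys(['frame', 'depth', 'fov_y', 'cx', 'cy', 'pose', 'shot'])
wrist 65.70646984690485 317.9429873861235 239.1752065621553 [[ 9.99998058e-01 -5.36178481e-04 -1.89640375e-03  9.94452804e-04]
 [-1.12499391e-03 -9.45393771e-01 -3.25928448e-01 -8.43459822e-02]
 [-1.61809248e-03  3.25929948e-01 -9.45392538e-01 -1.41721706e-01]
 [ 0.00000000e+00  0.00000000e+00  0.00000000e+00  1.00000000e+00]] dict_keys(['frame', 'depth', 'fov_y', 'cx', 'cy', 'mount', 'shot'])
```

View pics/top0.png

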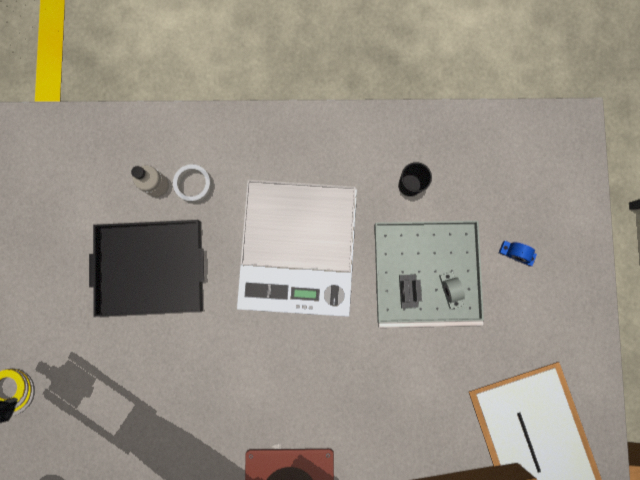

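View pics/side0.png

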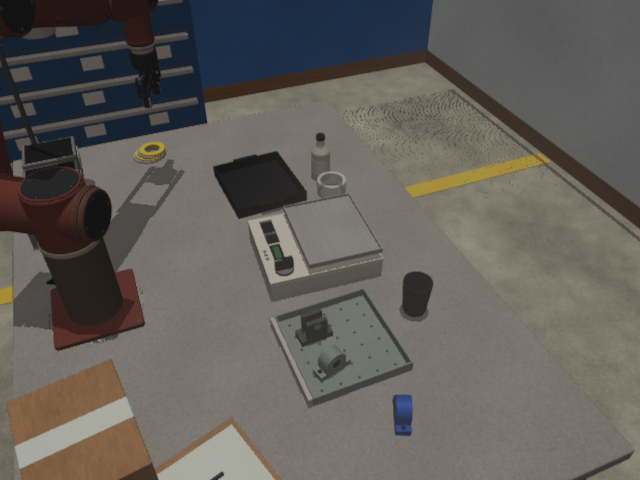

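View pics/wrist0.png

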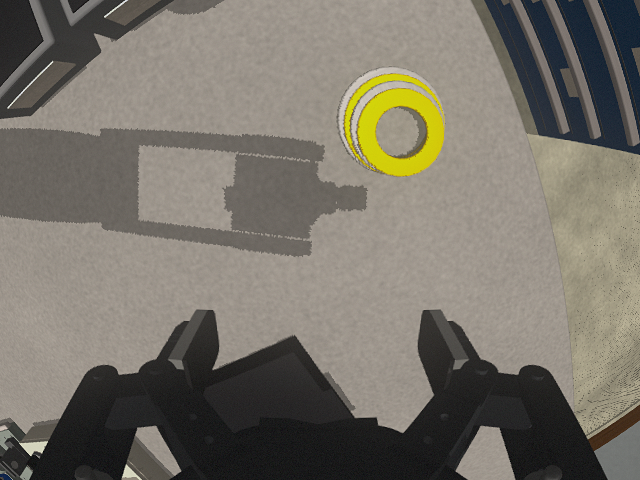

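The top view shows the drawer on the right (428,275), the scale in the middle (298,248) and the tray on the left (148,268). Two parts are in the drawer: the fork at (410,290) and a grey pillow at (453,290). The blue block at (518,252) is the look-alike and sits outside the drawer.

```bash
cat > h.py <<'E'
from rig import *
import numpy as np, cv2
from scipy.spatial.transform import Rotation as R
def foc(p): return 240/np.tan(np.radians(p["fov_y"])/2)
def pix2w(p,u,v,d=None,z=None):
    f=foc(p);T=p["pose"];ray=np.array([(u-p["cx"])/f,-(v-p["cy"])/f,-1.0])
    if z is not None:
        w=T[:3,:3]@ray; d=(z-T[2,3])/w[2]
    return T[:3,:3]@(ray*d)+T[:3,3]
def cloud(p):
    f=foc(p);v,u=np.mgrid[:480,:640];d=p["depth"];T=np.array(p["pose"])
    c=np.stack([(u-p["cx"])/f*d,-(v-p["cy"])/f*d,-d],-1)
    return c@T[:3,:3].T+T[:3,3]
def wcloud(p,o):
    f=foc(p);v,u=np.mgrid[:480,:640];d=p["depth"]
    a=u-p["cx"];b=v-p["cy"];r=np.hypot(a,b)+1e-9;th=r/f
    k=np.tan(th)/r
    c=np.stack([a*k*d,-b*k*d,-d],-1);M=np.array(p["mount"])
    t=c@M[:3,:3].T+M[:3,3]
    q=o["tool_rot"];Rw=R.from_quat([q[1],q[2],q[3],q[0]]).as_matrix()
    return t@Rw.T+np.array(o["tool_pos"])
E
python3 - <<'E'
from h import *
p=get_image("top");C=cloud(p)
zs={"power_thumb":.06,"slot_mid":.06,"zero_grip":.085,"pan_mid":.085,"drawer_in":.004,"tray_in":.005,"pillow_mid":.03,"fork_mid":.033,"bush_mid":.035,"bracket_mid":.034,"cleaner":0,"tape":0,"pot":0}
for n,z in zs.items():
    for t in tip_of(n,p)[:2]:
        print(n,round(t["conf"],2),np.round(t["at"],1),np.round(pix2w(p,*t["at"],z=z),4))
def rect(m,lab):
    P=C[m][:,:2].astype(np.float32); r=cv2.minAreaRect((P*1000)); print(lab,m.sum(),np.round(r[0],1),np.round(r[1],1),round(r[2],2))
Z=C[...,2]; v,u=np.mgrid[:480,:640]
box=(u>225)&(u<365)&(v>165)&(v<330)
rect(box&(Z>.05)&(Z<.15),"scale"); rect(box&(Z>.080)&(Z<.1),"pan")
for n in ["pillow","fork"]:
    for mm in masks_of(n,p)[:2]:
        m=mm["pixels"]; print(n,mm["conf"],mm["at"],np.round(Z[m].max(),3)); rect(m&(Z>.01),n)
db=(u>370)&(u<490)&(v>215)&(v<335)
rect(db&(Z>.018),"drawer"); 
tb=(u>80)&(u<215)&(v>212)&(v<325); rect(tb&(Z>.02),"tray")
print(np.round(np.median(C[400:420,300:400].reshape(-1,3),0),4))
cv2.imwrite("pics/topd.png",cv2.resize(p["frame"][210:335,230:490],None,fx=3,fy=3,interpolation=cv2.INTER_CUBIC))
s=get_image("side")
for n in zs:
    for t in tip_of(n,s)[:2]:
        print("side",n,round(t["conf"],2),np.round(t["at"],1),np.round(pix2w(s,*t["at"],z=zs[n]),4))
E
```

```text
power_thumb 0.66 [153.3 269.7] [0.5233 0.313  0.06  ]
power_thumb 0.57 [267.5 291.9] [0.4698 0.0473 0.06  ]
slot_mid 0.9 [268.4 289.9] [0.4744 0.0452 0.06  ]
zero_grip 0.76 [333.  297.4] [ 0.456  -0.1038  0.085 ]
pan_mid 0.97 [299.4 226.8] [ 0.6182 -0.028   0.085 ]
pan_mid 0.3 [426.5 271.9] [ 0.5121 -0.318   0.085 ]
drawer_in 0.95 [425.2 270.8] [ 0.5186 -0.3311  0.004 ]
tray_in 0.81 [152.5 268.5] [0.5292 0.332  0.005 ]
pillow_mid 0.97 [522.  249.6] [ 0.5664 -0.5602  0.03  ]
pillow_mid 0.76 [450.5 292.1] [ 0.4663 -0.3847  0.03  ]
fork_mid 0.85 [410.4 290.8] [ 0.4701 -0.2888  0.033 ]
cleaner 0.62 [158.4 182.5] [0.743 0.325 0.   ]
cleaner 0.59 [193.  184.7] [0.7369 0.239  0.    ]
tape 0.73 [194.3 186.6] [0.7321 0.2357 0.    ]
pot 0.69 [411.4 187.8] [ 0.7254 -0.3037  0.    ]
scale 14208 [571.3 -21.6] [260.6 300.5] 85.82
pan 9115 [582.4 -22.5] [250.1 274.7] 85.79
pillow 0.76 [519.2, 253.5] 1.309
pillow 543 [ 527.  -332.5] [ 67.1 534.4] 8.32
pillow 0.7 [453.0, 291.1] 1.309
pillow 599 [ 444.  -244.5] [ 84.9 333.1] 10.6
fork 0.58 [411.7, 289.1] 1.309
fork 639 [ 462.5 -190.3] [ 78.6 235.1] 3.
[... 450 characters left out ...]
.6146 -0.0354  0.085 ]
side drawer_in 0.8 [340.2 347.1] [ 0.5103 -0.3468  0.004 ]
side drawer_in 0.53 [256.2 184.4] [0.5224 0.3455 0.004 ]
side tray_in 0.82 [257.4 184.9] [0.5248 0.3401 0.005 ]
side pillow_mid 0.95 [400.8 409.8] [ 0.5522 -0.5601  0.03  ]
side pillow_mid 0.67 [330.9 361.4] [ 0.4667 -0.394   0.03  ]
side fork_mid 0.86 [313.8 326.1] [ 0.4681 -0.2879  0.033 ]
side fork_mid 0.23 [330.5 367.2] [ 0.459 -0.41   0.033]
side bush_mid 0.4 [267.8 228.7] [0.4785 0.0877 0.035 ]
side cleaner 0.8 [321.9 170.8] [0.7461 0.3422 0.    ]
side cleaner 0.45 [267.2 228.5] [0.4882 0.1297 0.    ]
side tape 0.83 [332.2 191.7] [0.7323 0.2232 0.    ]
side pot 0.76 [414.5 307.1] [ 0.7331 -0.2998  0.    ]
```

View pics/topd.png

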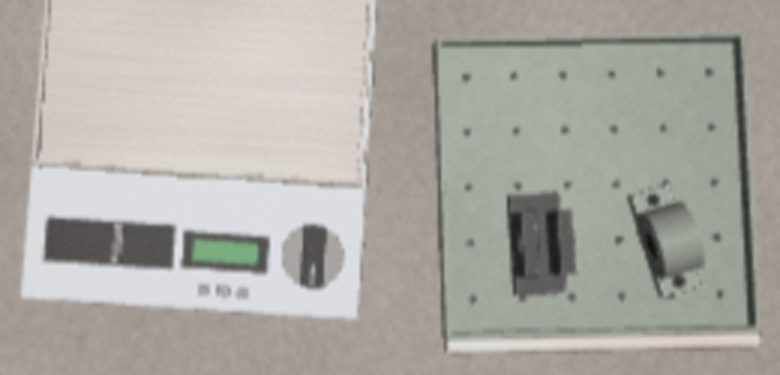

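In the enlarged crop, the part in the drawer at (453,290) is grey with a round housing, so that is the pillow meant. The blue block at (518,252) is not meant. The fork at (410,290) has two cheeks. Next I'll refine the yaws and centres, filtering out invalid depth.

Run:
```python
from h import *
p=get_image("top");C=cloud(p); ok=p["depth"]>0.2
def rect(m,lab):
    m=m&ok
    P=C[m][:,:2].astype(np.float32); r=cv2.minAreaRect((P*1000)); print(lab,m.sum(),np.round(r[0],1),np.round(r[1],1),round(r[2],2))
Z=C[...,2]; v,u=np.mgrid[:480,:640]
box=(u>225)&(u<365)&(v>165)&(v<330)
rect(box&(Z>.05)&(Z<.15),"scale"); rect(box&(Z>.078)&(Z<.1)&(v<275),"pan")
print("pan z",np.median(Z[200:250,270:330]),"deck z",np.median(Z[305:309,250:330]))
for n in ["pillow","fork"]:
    for mm in masks_of(n,p)[:2]:
        m=mm["pixels"]; k=m&ok&(Z>.008)&(Z<.2)&(C[...,1]>-.46)
        if k.sum()<50: continue
        print(n,mm["at"],np.round(Z[k].max(),3))
        for a,b in [(.006,.02),(.02,.07),(.04,.08),(.05,.08),(.006,.08)]:
            kk=k&(Z>a)&(Z<b)
            if kk.sum()>5: rect(kk,f"{n} {a}-{b}")
db=(u>370)&(u<490)&(v>215)&(v<322)
rect(db&(Z>.018)&(Z<.1),"drawer"); 
tb=(u>88)&(u<208)&(v>212)&(v<325); rect(tb&(Z>.02)&(Z<.1),"tray")
# thumb, dark/bright in slot
cv2.imwrite("pics/deck.png",cv2.resize(p["frame"][275:312,235:355],None,fx=6,fy=6,interpolation=cv2.INTER_CUBIC))
```

```text
scale 14209 [571.  -21.3] [260.8 299.8] 85.83
pan 9179 [621.2 -25.1] [250.7 197.2] 85.95
pan z 0.08447648930291596 deck z 0.05976044120204016
pillow [455.7, 291.5] 0.069
pillow 0.006-0.02 136 [ 470.8 -389.4] [82.6 32.4] 15.79
pillow 0.02-0.07 451 [ 471.  -389.4] [82.9 34.8] 14.57
pillow 0.04-0.08 346 [ 471.2 -389.2] [52.8 34.9] 16.11
pillow 0.05-0.08 295 [ 470.8 -389.6] [49.5 34.7] 12.71
pillow 0.006-0.08 587 [ 470.9 -389.3] [83.  34.9] 15.66
fork [411.3, 290.9] 0.074
fork 0.006-0.02 172 [ 470.1 -285.7] [76.8 40.8] 0.78
fork 0.02-0.07 375 [ 469.6 -286.6] [79.  40.8] 3.29
fork 0.04-0.08 308 [ 469.3 -286.6] [49.2 40.9] 3.63
fork 0.05-0.08 282 [ 469.3 -286.6] [49.2 40.9] 3.63
fork 0.006-0.08 630 [ 469.5 -286.6] [79.  40.9] 2.91
drawer 1918 [ 517.  -335.8] [241.  252.8] 0.48
tray 1528 [530.  339.5] [220.4 273.9] 2.27
```

View pics/deck.png

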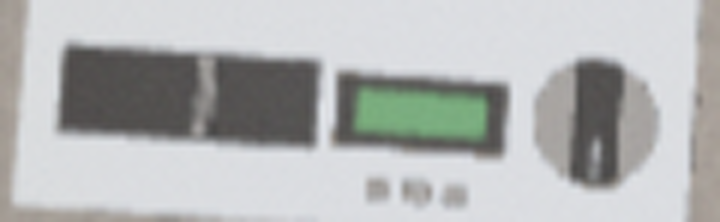

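```bash
python3 -m jog '{"travel":[[0,0,-0.0125],[0,0,-0.0125],[0,0,-0.0125],[0,0,-0.0125],[-0.0342,0.0112,0],[-0.0342,0.0112,0],[-0.0342,0.0112,0],[-0.0342,0.0112,0],[-0.0342,0.0112,0],[-0.0342,0.0112,0],[-0.0342,0.0112,0],[-0.0342,0.0112,0],[-0.0342,0.0112,0],[-0.0342,0.0112,0],[-0.0342,0.0112,0],[-0.0342,0.0112,0],[-0.0342,0.0112,0],[-0.0342,0.0112,0],[-0.0342,0.0112,0],[-0.0342,0.0112,0]],"delta_rot":[[0,0,-5.6],[0,0,-5.6],[0,0,-5.6],[0,0,-5.7],[0,0,0],[0,0,0],[0,0,0],[0,0,0],[0,0,0],[0,0,0],[0,0,0],[0,0,0],[0,0,0],[0,0,0],[0,0,0],[0,0,0],[0,0,0],[0,0,0],[0,0,0],[0,0,0]],"claw":[-1,-1,-1,-1,-1,-1,-1,-1,-1,-1,-1,-1,1,1,1,1,1,1,1,1]}' 30
cat >> h.py <<'E'
def goto(x,y,z,yaw=None):
    "print remaining shift in tool axes (tool down) and turn about tool z, deg"
    o=observe();q=o["tool_rot"];M=R.from_quat([q[1],q[2],q[3],q[0]]).as_matrix()
    psi=np.degrees(np.arctan2(M[1,0],M[0,0]))
    d=np.array([x,y,z])-o["tool_pos"]
    print("now",np.round(o["tool_pos"],4),"yaw",round(psi,2),"tilt",np.round(M[:2,2],4),"shift",np.round(M.T@d,4),"j6",round(o["joint_positions"][5],2),"t",round(o["time_s"],2),"w",round(o["width"],4),"F",np.round(o["contact_force"],1))
    if yaw is not None:
        e=(yaw-psi+180)%360-180; c,s=np.cos(np.radians(yaw)),np.sin(np.radians(yaw))
        M2=np.array([[c,s,0],[s,-c,0],[0,0,-1]]); print("turn z",round(-e,2),"half",round(-((e+90)%180-90),2),"shift after turn",np.round(M2.T@d,4))
E
python3 - <<'E'
from h import *
goto(.42,0,.28,85.9)
o=observe();p=get_image("wrist");cv2.imwrite("pics/w1.png",p["frame"]);W=wcloud(p,o)
for n in ["power_thumb","slot_mid","zero_grip","pan_mid"]:
    for t in tip_of(n,p)[:2]:
        c=[int(round(a)) for a in t["at"]]; print(n,t["conf"],c,np.round(W[c[1],c[0]],4))
E
```

```text
time_s: 3.47
tool_pos: [0.4196, -0.0018, 0.2817]
tool_rot: [0.0, 0.732, 0.681, 0.0]
contact_force: [0.6, 0.5, 0.3]
width: -0.0
now [ 0.4196 -0.0018  0.2817] yaw 85.86 tilt [ 0.0012 -0.0002] shift [0.0018 0.0003 0.0017] j6 -1.69 t 3.47 w -0.0 F [0.6 0.5 0.3]
turn z -0.04 half -0.04 shift after turn [0.0018 0.0003 0.0017]
power_thumb 0.64 [366, 245] [0.4718 0.0466 0.059 ]
slot_mid 0.58 [371, 243] [0.4727 0.0529 0.0516]
zero_grip 0.79 [215, 250] [ 0.4527 -0.1021  0.0968]
zero_grip 0.25 [53, 251] [ 0.4644 -0.3731  0.0254]
```

View pics/w1.png

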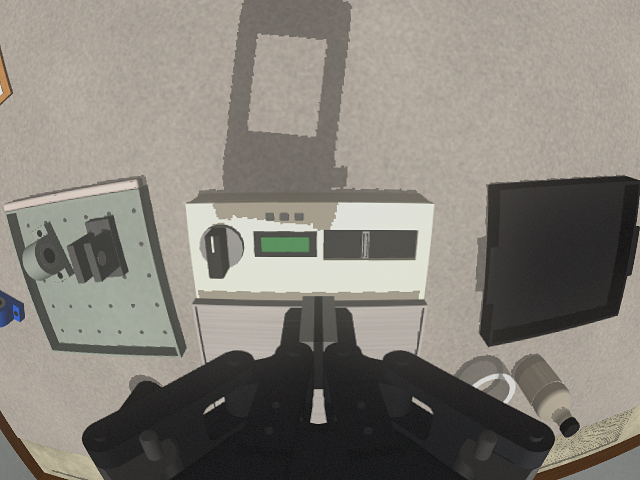

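The wrist view shows the deck from above. The knob is at (215,250), the ridge at (366,245) inside the slot (324–416), the fork at about (105,245) and the pillow at about (45,258).

Run:
```python
from h import *
o=observe();p=get_image("wrist");W=wcloud(p,o);ok=p["depth"]>.05;Z=W[...,2]
v,u=np.mgrid[:480,:640]
def rect(m,l):
    m=m&ok; r=cv2.minAreaRect((W[m][:,:2]*1000).astype(np.float32)); print(l,m.sum(),np.round(r[0],1),np.round(r[1],1),round(r[2],2),np.round(np.median(W[m],0),4))
g=cv2.cvtColor(p["frame"],cv2.COLOR_BGR2GRAY)
sl=(u>318)&(u<422)&(v>224)&(v<265)
rect(sl&(g<110)&(Z<.058),"slot dark"); rect(sl&(g<120),"slot all")
k=(u>355)&(u<378)&(v>233)&(v<257)
rect(k&(Z>.0565),"thumb")
print(np.round(W[245,355:380,1:],4).tolist())
kb=(u>190)&(u<250)&(v>215)&(v<285)
rect(kb&(Z>.085)&(Z<.11),"knobtop"); rect(kb&(Z>.064)&(Z<.11),"knob disc")
```

```text
slot dark 2458 [473.   52.3] [99.8 33. ] 85.44 [0.4738 0.055  0.052 ]
slot all 2563 [472.8  52.3] [99.9 33.4] 85.44 [0.4738 0.0535 0.052 ]
thumb 165 [471.1  45.2] [ 7.5 25.5] 87.49 [0.4711 0.0454 0.0593]
[[0.0377, 0.0521], [0.0388, 0.0515], [0.0399, 0.0515], [0.0409, 0.0516], [0.0418, 0.054], [0.0424, 0.0584], [0.0433, 0.0605], [0.0444, 0.0596], [0.0455, 0.0591], [0.0466, 0.0588], [0.0474, 0.0609], [0.0487, 0.0588], [0.0506, 0.0513], [0.0517, 0.0518], [0.0527, 0.0518], [0.0539, 0.051], [0.0549, 0.0516], [0.0559, 0.0527], [0.0569, 0.0528], [0.0581, 0.0521], [0.0592, 0.0518], [0.0603, 0.0517], [0.0614, 0.0519], [0.0625, 0.0515], [0.0636, 0.0519]]
knobtop 828 [ 460.2 -105.1] [17.1 46.8] 87.29 [ 0.4583 -0.1032  0.0958]
knob disc 1721 [ 459.7 -104.5] [47.5 46.2] 60.41 [ 0.4578 -0.0985  0.0832]
```

```bash
python3 -m jog '{"travel":[[0.0091,0.0165,0],[0.0091,0.0165,0],[0.0091,0.0164,0],[0,0,0.034],[0,0,0.034],[0,0,0.034],[0,0,0.034],[0,0,0.034],[0,0,0.034],[0,0,0],[0,0,0]],"delta_rot":[[0,0,0],[0,0,0],[0,0,0],[0,0,0],[0,0,0],[0,0,0],[0,0,0],[0,0,0],[0,0,0],[0,0,0],[0,0,0]],"claw":[1,1,1,1,1,1,1,1,1,1,1]}' 30
python3 - <<'E'
from h import *
goto(.4708,.0219,.0555,85.9)
o=observe();p=get_image("wrist");cv2.imwrite("pics/w2.png",p["frame"][200:480,150:490]);
p=get_image("top");cv2.imwrite("pics/t2.png",cv2.resize(p["frame"][260:320,225:365],None,fx=5,fy=5))
E
```

```text
time_s: 4.68
tool_pos: [0.4688, 0.0252, 0.0761]
tool_rot: [-0.002, 0.731, 0.682, -0.002]
contact_force: [0.6, -0.0, -0.7]
width: 0.0001
now [0.4688 0.0252 0.0761] yaw 86.0 tilt [-0.0048  0.0007] shift [-0.0032  0.0024  0.0206] j6 -1.62 t 4.68 w 0.0001 F [ 0.6 -0.  -0.7]
turn z 0.1 half 0.1 shift after turn [-0.0032  0.0023  0.0206]
```

View pics/w2.png

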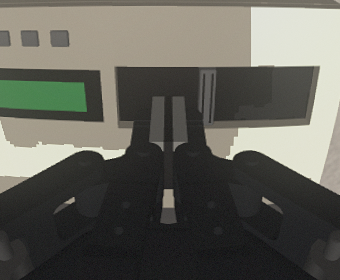

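The fingertips at (168,110) hang over the clear half of the slot, with the ridge at (205,95) to their +y side. I'll lower them into the slot.

```bash
python3 -m jog '{"travel":[[-0.0032,0.0024,0],[0,0,0],[0,0,0.007],[0,0,0.007],[0,0,0.006],[0,0,0],[0,0,0]],"delta_rot":[[0,0,0],[0,0,0],[0,0,0],[0,0,0],[0,0,0],[0,0,0],[0,0,0]],"claw":[1,1,1,1,1,1,1]}' 30
python3 - <<'E'
from h import *
goto(.4708,.0219,.0555,85.9)
E
```

```text
time_s: 5.37
tool_pos: [0.472, 0.0204, 0.0564]
tool_rot: [-0.001, 0.732, 0.681, -0.001]
contact_force: [1.4, 0.5, 0.1]
width: 0.0001
now [0.472  0.0204 0.0564] yaw 85.86 tilt [-0.002   0.0003] shift [ 0.0014 -0.0013  0.0009] j6 -1.62 t 5.37 w 0.0001 F [1.4 0.5 0.1]
turn z -0.04 half -0.04 shift after turn [ 0.0015 -0.0013  0.0009]
```

```bash
python3 -m jog '{"travel":[[0.003,0,0.001],[0.003,0,0],[0.003,0,0],[0.003,0,0],[0.003,0,0],[0.003,0,0],[0,0,0],[0,0,0]],"delta_rot":[[0,0,0],[0,0,0],[0,0,0],[0,0,0],[0,0,0],[0,0,0],[0,0,0],[0,0,0]],"claw":[1,1,1,1,1,1,1,1]}' 30
python3 - <<'E'
from h import *
goto(.4708,.0219,.0555,85.9)
p=get_image("wrist");cv2.imwrite("pics/w3.png",p["frame"][200:480,150:490]);
E
```

```text
time_s: 6.03
tool_pos: [0.4742, 0.0386, 0.0564]
tool_rot: [-0.0, 0.732, 0.681, 0.0]
contact_force: [0.3, 0.8, 0.1]
width: 0.0001
now [0.4742 0.0386 0.0564] yaw 85.89 tilt [0.0001 0.0003] shift [-0.0169 -0.0022  0.0008] j6 -1.58 t 6.03 w 0.0001 F [0.3 0.8 0.1]
turn z -0.01 half -0.01 shift after turn [-0.0169 -0.0022  0.0009]
```

View pics/w3.png

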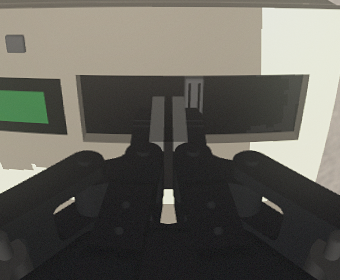

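The ridge at (194,97) is mid-slot, so it is about half-way. I'll keep pushing.

```bash
python3 -m jog '{"travel":[[0.003,0,0],[0.003,0,0],[0.002,0,0],[0,0,0],[0,0,0]],"delta_rot":[[0,0,0],[0,0,0],[0,0,0],[0,0,0],[0,0,0]],"claw":[1,1,1,1,1]}' 30
python3 -m jog '{"travel":[[0.002,0,0],[0,0,0]],"delta_rot":[[0,0,0],[0,0,0]],"claw":[1,1]}' 30
python3 - <<'E'
from h import *
goto(.4708,.0219,.0555,85.9)
p=get_image("wrist");cv2.imwrite("pics/w4.png",p["frame"][200:480,150:490]);
E
```

```text
time_s: 6.5
tool_pos: [0.4747, 0.0461, 0.0563]
tool_rot: [0.0, 0.732, 0.681, -0.0]
contact_force: [-1.1, -3.4, 0.3]
width: -0.0002
time_s: 6.67
tool_pos: [0.4748, 0.0464, 0.0563]
tool_rot: [0.001, 0.732, 0.681, -0.001]
contact_force: [-1.6, -11.7, 0.3]
width: -0.0001
now [0.4748 0.0464 0.0563] yaw 85.92 tilt [-0.0005 -0.0037] shift [-0.0247 -0.0022  0.0009] j6 -1.56 t 6.67 w -0.0001 F [ -1.6 -11.7   0.3]
turn z 0.02 half 0.02 shift after turn [-0.0247 -0.0022  0.0008]
```

View pics/w4.png

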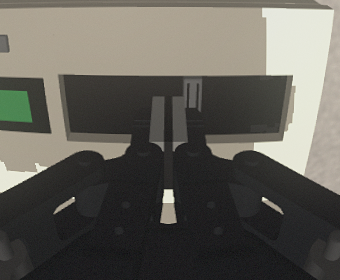

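The ridge at (192,97) is against its stop: 11.7 N reaction and no further motion. I'll back off, lift and go above the knob.

```bash
python3 -m jog '{"travel":[[-0.004,0,0],[-0.004,0,0],[0,0,-0.0235],[0,0,-0.0235],[0,0,-0.0235],[0,0,-0.0235],[-0.0288,-0.0008,0],[-0.0288,-0.0008,0],[-0.0288,-0.0008,0],[-0.0288,-0.0008,0],[-0.0286,-0.0008,0],[0,0,0],[0,0,0]],"delta_rot":[[0,0,0],[0,0,0],[0,0,0],[0,0,0],[0,0,0],[0,0,0],[0,0,0],[0,0,0],[0,0,0],[0,0,0],[0,0,0],[0,0,0],[0,0,0]],"claw":[1,1,1,1,1,1,1,0,-0.2,-0.2,-0.2,-0.2,-0.2]}' 30
python3 - <<'E'
from h import *
goto(.460,-.1047,.073,85.9)
o=observe();p=get_image("wrist");cv2.imwrite("pics/w5.png",p["frame"][100:480,100:640]);W=wcloud(p,o);ok=p["depth"]>.05;Z=W[...,2];g=cv2.cvtColor(p["frame"],cv2.COLOR_BGR2GRAY)
C=W;
def rect(m,l):
    m=m&ok; r=cv2.minAreaRect((W[m][:,:2]*1000).astype(np.float32)); print(l,m.sum(),np.round(r[0],1),np.round(r[1],1),round(r[2],2))
near=lambda c,r:(np.hypot(C[...,0]-c[0],C[...,1]-c[1])<r)
rect(near((.46,-.105),.04)&(Z>.092)&(Z<.1),"knob"); rect(near((.46,-.105),.035)&(Z>.064)&(Z<.1),"disc")
for t in tip_of("power_thumb",p)[:2]:
    c=[int(round(a)) for a in t["at"]]; print(t["conf"],c,np.round(W[c[1],c[0]],4))
m=near((.473,.0523),.045)&(Z>.0565)&(np.abs(W[...,0]-.473-.0715*(W[...,1]-.0523))<.011)
rect(m,"ridge")
E
```

```text
time_s: 7.8
tool_pos: [0.4599, -0.1038, 0.1503]
tool_rot: [-0.0, 0.733, 0.68, 0.0]
contact_force: [-0.1, -0.5, 0.7]
width: 0.0512
now [ 0.4599 -0.1038  0.1503] yaw 85.69 tilt [0.0004 0.0009] shift [-0.001   0.0001  0.0773] j6 -1.89 t 7.8 w 0.0512 F [-0.1 -0.5  0.7]
turn z -0.21 half -0.21 shift after turn [-0.0009  0.0002  0.0773]
knob 2014 [ 459.9 -105.4] [15.7 45.7] 86.17
disc 4529 [ 459.5 -105.3] [47.  46.5] 83.32
0.95 [531, 242] [0.4706 0.057  0.0595]
0.68 [427, 428] [ 0.4454 -0.0757  0.2334]
ridge 275 [473.4  57.8] [ 9.4 22. ] 88.47
```

View pics/w5.png

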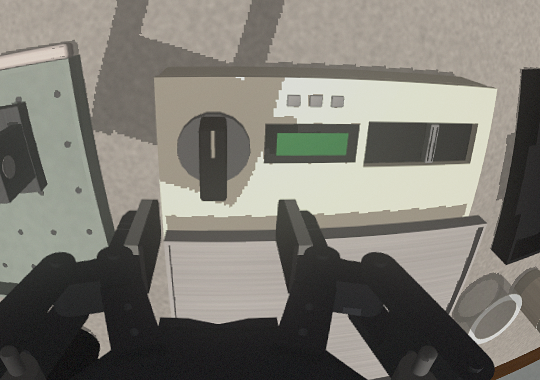

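The ridge at (432,143) in the crop is on the +y side, measured y 0.058, so the switch is on. The jaws straddle the knob axis (knob at (213,158)). I'll descend and grip it.

```bash
python3 -m jog '{"travel":[[-0.0015,0,0],[0,0,0.026],[0,0,0.026],[0,0,0.025],[0,0,0],[0,0,0],[0,0,0],[0,0,0],[0,0,0],[0,0,0],[0,0,0],[0,0,0]],"delta_rot":[[0,0,0],[0,0,0],[0,0,0],[0,0,0],[0,0,0],[0,0,0],[0,0,0],[0,0,0],[0,0,0],[0,0,0],[0,0,0],[0,0,0]],"claw":[-0.2,-0.2,-0.2,-0.2,-0.2,1,1,1,1,1,1,1]}' 40
python3 - <<'E'
from h import *
goto(.4597,-.1053,.073,85.9);print(observe()["wrist_torque"])
E
```

```text
time_s: 8.9
tool_pos: [0.4611, -0.1065, 0.0755]
tool_rot: [0.002, 0.732, 0.681, -0.0]
contact_force: [-1.8, -7.1, -1.3]
width: 0.0149
now [ 0.4611 -0.1065  0.0755] yaw 85.88 tilt [ 0.0029 -0.0041] shift [ 0.0011 -0.0015  0.0024] j6 -1.89 t 8.9 w 0.0149 F [-1.8 -7.1 -1.3]
turn z -0.02 half -0.02 shift after turn [ 0.0011 -0.0015  0.0025]
[-0.98999013  0.25723796 -0.01570301]
```

```bash
python3 -m jog '{"travel":[[-0.0007,-0.0005,0],[0,0,0],[0,0,0],[0,0,0],[0,0,0],[0,0,0],[0,0,0],[0,0,0],[0,0,0],[0,0,0],[0,0,0]],"delta_rot":[[0,0,0],[0,0,6.5],[0,0,6.5],[0,0,6.5],[0,0,6.5],[0,0,6.5],[0,0,6.5],[0,0,6.5],[0,0,6.5],[0,0,0],[0,0,0]],"claw":[1,1,1,1,1,1,1,1,1,1,1]}' 40
python3 - <<'E'
from h import *
goto(.4597,-.1053,.073,28);print(observe()["wrist_torque"])
E
```

```text
time_s: 9.82
tool_pos: [0.4608, -0.1074, 0.0755]
tool_rot: [0.003, 0.957, 0.291, 0.001]
contact_force: [-1.5, -9.0, -0.3]
width: 0.0151
now [ 0.4608 -0.1074  0.0755] yaw 33.88 tilt [ 0.0035 -0.0048] shift [ 0.0003 -0.0024  0.0025] j6 -0.98 t 9.82 w 0.0151 F [-1.5 -9.  -0.3]
turn z 5.88 half 5.88 shift after turn [ 0.     -0.0024  0.0025]
[-1.30530801  0.07380149  0.14404191]
```

```bash
python3 -m jog '{"travel":[[0,0,0],[0,0,0],[0,0,0],[0,0,0]],"delta_rot":[[0,0,4],[0,0,4],[0,0,0],[0,0,0]],"claw":[1,1,1,1]}' 40
python3 - <<'E'
from h import *
goto(.4597,-.1053,.073,28);print(observe()["wrist_torque"])
p=get_image("wrist");cv2.imwrite("pics/w6.png",p["frame"][100:480,100:640])
E
```

```text
time_s: 10.15
tool_pos: [0.4607, -0.1075, 0.0755]
tool_rot: [0.003, 0.974, 0.225, 0.001]
contact_force: [-1.1, -8.4, -0.7]
width: 0.0152
now [ 0.4607 -0.1075  0.0755] yaw 25.96 tilt [ 0.0031 -0.0053] shift [ 0.0001 -0.0025  0.0025] j6 -0.84 t 10.15 w 0.0152 F [-1.1 -8.4 -0.7]
turn z -2.04 half -2.04 shift after turn [ 0.0002 -0.0024  0.0025]
[-1.3618794   0.14123802  0.67708125]
```

View pics/w6.png

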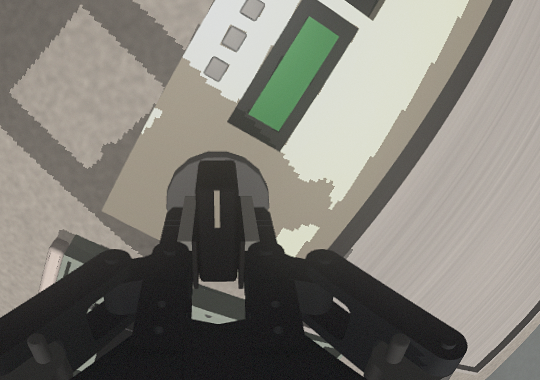

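The bar has turned with the jaws. The turn is 60° and the torque jumped to 0.68 N m, well above the spring's 0.14, so the knob is at its stop. I'll release and lift.

```bash
python3 -m jog '{"travel":[[0,0,0],[0,0,0],[0,0,0],[0,0,0],[0,0,0],[0,0,0],[0,0,0],[0,0,0],[0,0,-0.025],[0,0,-0.025],[0,0,-0.025],[0,0,0]],"delta_rot":[[0,0,0],[0,0,0],[0,0,0],[0,0,0],[0,0,0],[0,0,0],[0,0,0],[0,0,0],[0,0,0],[0,0,0],[0,0,0],[0,0,0]],"claw":[-0.5,-0.5,-0.5,-0.5,-0.5,-0.5,-0.5,-0.5,-0.5,-0.5,-0.5,-0.5]}' 40
python3 - <<'E'
from h import *
goto(.4597,-.1053,.15,86)
o=observe();p=get_image("wrist");cv2.imwrite("pics/w7.png",p["frame"][100:480,100:640])
W=wcloud(p,o);Z=W[...,2];ok=p["depth"]>.05
m=ok&(np.hypot(W[...,0]-.46,W[...,1]+.105)<.04)&(Z>.09)&(Z<.1)
r=cv2.minAreaRect((W[m][:,:2]*1000).astype(np.float32));print(r)
# parts again
t=get_image("top");C=cloud(t);Z=C[...,2];k=t["depth"]>.2
for n,c in [("pillow",(.471,-.389)),("fork",(.4695,-.2866))]:
    m=k&(Z>.008)&(Z<.09)&(np.hypot(C[...,0]-c[0],C[...,1]-c[1])<.05); r=cv2.minAreaRect((C[m][:,:2]*1000).astype(np.float32));print(n,r)
E
```

```text
time_s: 11.2
tool_pos: [0.4625, -0.1062, 0.1535]
tool_rot: [0.002, 0.975, 0.224, 0.003]
contact_force: [0.9, 0.0, -0.0]
width: 0.0638
now [ 0.4625 -0.1062  0.1535] yaw 25.88 tilt [ 0.0078 -0.0031] shift [-0.0021 -0.002   0.0035] j6 -0.84 t 11.2 w 0.0638 F [ 0.9  0.  -0. ]
turn z -60.12 half -60.12 shift after turn [ 0.0007 -0.0028  0.0035]
((460.1480712890625, -105.17018127441406), (17.163793563842773, 46.32628631591797), 85.5357437133789)
pillow ((471.8858337402344, -390.8409423828125), (77.35679626464844, 96.78341674804688), 84.1279525756836)
fork ((467.5353088378906, -288.0281066894531), (85.64302825927734, 84.41471862792969), 48.17514419555664)
```

View pics/w7.png

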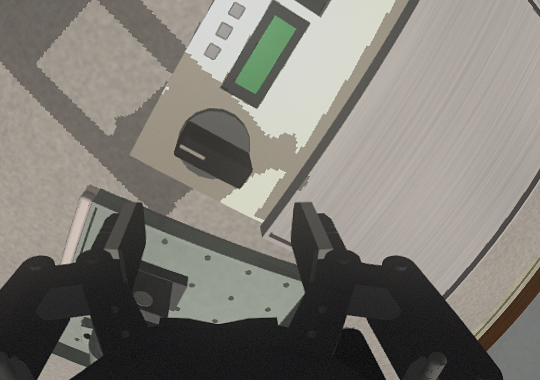

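The knob has sprung back: its bar axis reads 85.5°, the same as at rest. Next I'll turn the tool (+113° about z) and move above the fork.

```bash
python3 -m jog '{"travel":[[0,0,-0.02],[0,0,-0.02],[0,0,-0.02],[0,0,0],[0,0,0],[0,0,0],[0,0,0],[0,0,0],[0,0,0],[0,0,0],[0,0,0],[0,0,0],[0,0,0],[0,0,0],[0,0,0],[0,0,0],[0,0,0]],"delta_rot":[[0,0,0],[0,0,7.06],[0,0,7.06],[0,0,7.06],[0,0,7.06],[0,0,7.06],[0,0,7.06],[0,0,7.06],[0,0,7.06],[0,0,7.06],[0,0,7.06],[0,0,7.06],[0,0,7.06],[0,0,7.06],[0,0,7.06],[0,0,7.06],[0,0,7.06]],"claw":[-0.5,-0.5,-0.5,-1,-1,-1,-1,-1,-1,-1,-1,-1,-1,-1,-1,-1,-1]}'
python3 -m jog '{"travel":[[0.036,0.0005,0],[0.036,0.0005,0],[0.036,0.0005,0],[0.036,0.0005,0],[0.036,0.0005,0],[0,0,0],[0,0,0]],"delta_rot":[[0,0,0],[0,0,0],[0,0,0],[0,0,0],[0,0,0],[0,0,0],[0,0,0]],"claw":[-1,-1,-1,-1,-1,-1,-1]}'
cat >> h.py <<'E'
def rectw(W,m,l):
    r=cv2.minAreaRect((W[m][:,:2]*1000).astype(np.float32)); print(l,m.sum(),np.round(r[0],1),np.round(r[1],1),round(r[2],2))
def part(n,c=None,pic="wrist",rad=.07,zlo=.01,zhi=.09):
    o=observe();p=get_image(pic);W=wcloud(p,o) if pic=="wrist" else cloud(p);ok=p["depth"]>.05;Z=W[...,2]
    for mm in masks_of(n,p)[:2]:
        m=mm["pixels"]&ok&(Z>zlo)&(Z<zhi)
        if m.sum()<50: continue
        cc=np.median(W[m],0)[:2] if c is None else np.array(c)
        m&=np.hypot(W[...,0]-cc[0],W[...,1]-cc[1])<rad
        if m.sum()<50: continue
        print(n,pic,round(mm["conf"],2),[round(float(a)) for a in mm["at"]],"zmax",round(float(np.percentile(Z[m],99)),3)); rectw(W,m,"all"); 
        zt=np.percentile(Z[m],99); rectw(W,m&(Z>zt-.02),"top")
    return p
E
python3 - <<'E'
from h import *
goto(.4695,-.2866,.022,-87)
p=part("fork");cv2.imwrite("pics/w8.png",p["frame"]);part("pillow",pic="top",c=(.471,-.389));part("fork",pic="top")
E
```

```text
time_s: 12.72
tool_pos: [0.4583, -0.1046, 0.2063]
tool_rot: [0.001, 0.723, -0.691, -0.002]
contact_force: [-0.0, -0.2, 0.1]
width: 0.0854
time_s: 13.3
tool_pos: [0.4648, -0.2859, 0.2061]
tool_rot: [0.0, 0.724, -0.69, -0.002]
contact_force: [-1.2, 0.6, -0.1]
width: 0.0857
now [ 0.4648 -0.2859  0.2061] yaw -87.27 tilt [-0.0027  0.0025] shift [ 0.0014 -0.0051  0.1841] j6 0.83 t 13.3 w 0.0857 F [-1.2  0.6 -0.1]
turn z -0.27 half -0.27 shift after turn [ 0.001  -0.0046  0.1841]
fork wrist 0.74 [322, 203] zmax 0.07
all 4315 [ 469.3 -286.9] [80.  40.6] 2.8
top 2027 [ 469.7 -286.8] [50.2 40.5] 3.63
fork top 0.49 [406, 278] zmax 0.073
all 139 [ 496.  -284.5] [25.1 38.1] 1.14
top 29 [ 488.6 -279.9] [ 9.9 28.7] 3.39
```

View pics/w8.png

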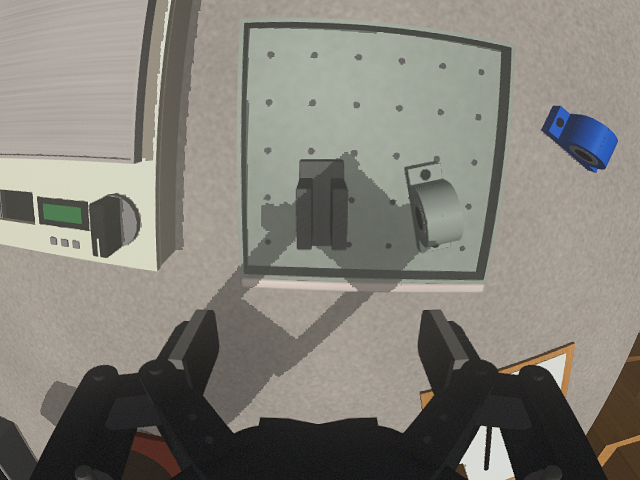

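The wrist view shows the fork at (322,205), between and ahead of the jaws, and the pillow at (437,210). I'll descend on the fork.

```bash
python3 -m jog '{"travel":[[0.0012,-0.0047,0],[0,0,0.036],[0,0,0.036],[0,0,0.036],[0,0,0.036],[0,0,0.018],[0,0,0.018],[0,0,0.003],[0,0,0],[0,0,0],[0,0,0]],"delta_rot":[[0,0,-0.4],[0,0,0],[0,0,0],[0,0,0],[0,0,0],[0,0,0],[0,0,0],[0,0,0],[0,0,0],[0,0,0],[0,0,0]],"claw":[-1,-1,-1,-1,-1,-1,-1,-1,-1,-1,-1]}'
python3 - <<'E'
from h import *
goto(.4695,-.2869,.022,-86.8)
E
```

```text
time_s: 14.52
tool_pos: [0.472, -0.2867, 0.0271]
tool_rot: [-0.0, 0.727, -0.686, 0.002]
contact_force: [-0.5, 0.0, -0.6]
width: 0.0852
now [ 0.472  -0.2867  0.0271] yaw -86.67 tilt [ 0.0024 -0.002 ] shift [0.0001 0.0026 0.0051] j6 0.82 t 14.52 w 0.0852 F [-0.5  0.  -0.6]
turn z 0.13 half 0.13 shift after turn [0.0001 0.0025 0.0051]
```

```bash
python3 -m jog '{"travel":[[0,0.0025,0.005],[0,0,0],[0,0,0],[0,0,0],[0,0,0],[0,0,0],[0,0,0],[0,0,0],[0,0,0]],"delta_rot":[[0,0,0],[0,0,0],[0,0,0],[0,0,0],[0,0,0],[0,0,0],[0,0,0],[0,0,0],[0,0,0]],"claw":[-1,1,1,1,1,1,1,1,1]}' 50
python3 -m jog '{"travel":[[0,0,-0.01],[0,0,-0.03],[0,0,-0.03],[0,0,-0.03],[0,0,-0.03],[0,0,-0.02],[0,0,0]],"delta_rot":[[0,0,0],[0,0,0],[0,0,0],[0,0,0],[0,0,0],[0,0,0],[0,0,0]],"claw":[1,1,1,1,1,1,1]}' 50
python3 - <<'E'
from h import *
# pan targets in world
a=np.radians(-4.1);X=np.array([np.cos(a),np.sin(a)]);Y=np.array([-np.sin(a),np.cos(a)]);pc=np.array([.6212,-.0251])
print("fork",pc+.055*Y-.0*X,"pillow",pc-.055*Y)
f=pc+.055*Y
goto(f[0],f[1],.17,-94.1)
cv2.imwrite("pics/w9.png",get_image("wrist")["frame"])
E
```

```text
time_s: 15.27
tool_pos: [0.4686, -0.2865, 0.0208]
tool_rot: [0.0, 0.727, -0.686, 0.001]
contact_force: [-0.8, -0.1, 4.7]
width: 0.0395
time_s: 15.85
tool_pos: [0.4703, -0.2876, 0.1756]
tool_rot: [-0.0, 0.727, -0.686, 0.004]
contact_force: [0.8, -0.3, -2.3]
width: 0.0392
fork [0.62513236 0.02975924] pillow [ 0.61726764 -0.07995924]
now [ 0.4703 -0.2876  0.1756] yaw -86.68 tilt [ 0.0062 -0.0049] shift [-0.3078 -0.1729  0.005 ] j6 0.82 t 15.85 w 0.0392 F [ 0.8 -0.3 -2.3]
turn z 7.42 half 7.42 shift after turn [-0.3276 -0.1317  0.0056]
```

View pics/w9.png

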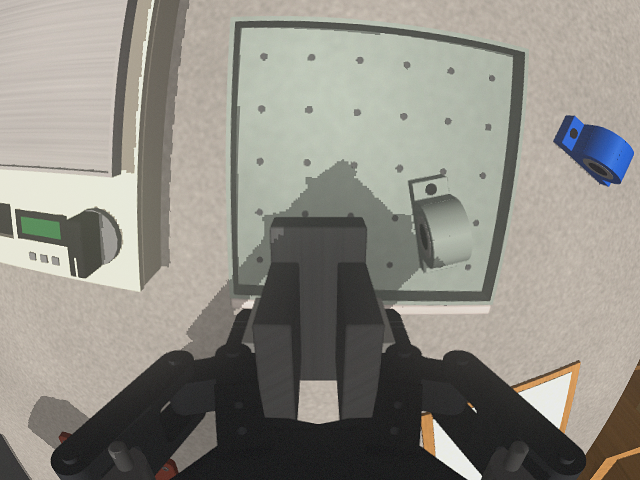

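The fork is held squarely at 39 mm opening. I'll carry it above the pan's left half.

```bash
python3 -m jog '{"travel":[[0,0,0],[0,0,0],[-0.0273,-0.011,0],[-0.0273,-0.011,0],[-0.0273,-0.011,0],[-0.0273,-0.011,0],[-0.0273,-0.011,0],[-0.0273,-0.011,0],[-0.0273,-0.011,0],[-0.0273,-0.011,0],[-0.0273,-0.011,0],[-0.0273,-0.011,0],[-0.0273,-0.011,0],[-0.0273,-0.011,0],[0,0,0],[0,0,0]],"delta_rot":[[0,0,3.7],[0,0,3.7],[0,0,0],[0,0,0],[0,0,0],[0,0,0],[0,0,0],[0,0,0],[0,0,0],[0,0,0],[0,0,0],[0,0,0],[0,0,0],[0,0,0],[0,0,0],[0,0,0]],"claw":[1,1,1,1,1,1,1,1,1,1,1,1,1,1,1,1]}' 50
python3 - <<'E'
from h import *
goto(.6251,.0298,.106,-94.1)
E
```

```text
time_s: 17.23
tool_pos: [0.6216, 0.033, 0.1668]
tool_rot: [-0.002, -0.682, 0.731, 0.002]
contact_force: [0.1, -0.8, -2.7]
width: 0.0396
now [0.6216 0.033  0.1668] yaw -93.92 tilt [-0.0053  0.0003] shift [ 0.003  -0.004   0.0608] j6 1.57 t 17.23 w 0.0396 F [ 0.1 -0.8 -2.7]
turn z 0.18 half 0.18 shift after turn [ 0.003  -0.0037  0.0608]
```

```bash
python3 -m jog '{"travel":[[0.003,-0.0037,0],[0,0,0.015],[0,0,0.015],[0,0,0.015],[0,0,0.013],[0,0,0.001],[0,0,0],[0,0,0]],"delta_rot":[[0,0,0],[0,0,0],[0,0,0],[0,0,0],[0,0,0],[0,0,0],[0,0,0],[0,0,0]],"claw":[1,1,1,1,1,1,1,1]}' 50
python3 - <<'E'
from h import *
goto(.6251,.0298,.1025,-94.1)
E
```

```text
time_s: 17.9
tool_pos: [0.6269, 0.0275, 0.1117]
tool_rot: [0.0, -0.681, 0.732, -0.0]
contact_force: [-0.2, 0.2, -2.5]
width: 0.0394
now [0.6269 0.0275 0.1117] yaw -94.13 tilt [ 0.0004 -0.0001] shift [-0.0022  0.002   0.0092] j6 1.56 t 17.9 w 0.0394 F [-0.2  0.2 -2.5]
turn z -0.03 half -0.03 shift after turn [-0.0022  0.002   0.0092]
```

```bash
python3 -m jog '{"travel":[[0,0,0.001],[0,0,0.001],[0,0,0]],"delta_rot":[[0,0,0],[0,0,0],[0,0,0]],"claw":[1,1,1]}' 50; python3 -m jog '{"travel":[[0,0,0.001],[0,0,0]],"delta_rot":[[0,0,0],[0,0,0]],"claw":[1,1]}' 50
```

```text
time_s: 18.15
tool_pos: [0.6272, 0.028, 0.1101]
tool_rot: [0.0, -0.681, 0.732, -0.0]
contact_force: [-0.5, -0.0, -2.6]
width: 0.0395
time_s: 18.32
tool_pos: [0.6268, 0.0281, 0.1085]
tool_rot: [0.0, -0.681, 0.732, -0.0]
contact_force: [0.7, -0.2, -2.0]
width: 0.0396
```

```bash
python3 -m jog '{"travel":[[0,0,0.0015],[0,0,0.0015],[0,0,0],[0,0,0]],"delta_rot":[[0,0,0],[0,0,0],[0,0,0],[0,0,0]],"claw":[1,1,1,1]}' 50; python3 -m jog '{"travel":[[0,0,0.001],[0,0,0]],"delta_rot":[[0,0,0],[0,0,0]],"claw":[1,1]}' 50;python3 -m jog '{"travel":[[0,0,0.001],[0,0,0]],"delta_rot":[[0,0,0],[0,0,0]],"claw":[1,1]}' 50
```

```text
time_s: 18.65
tool_pos: [0.6265, 0.0281, 0.105]
tool_rot: [-0.0, -0.681, 0.732, 0.0]
contact_force: [-0.0, 0.1, -2.2]
width: 0.0397
time_s: 18.82
tool_pos: [0.6266, 0.0281, 0.1041]
tool_rot: [-0.0, -0.681, 0.732, 0.0]
contact_force: [0.4, 0.4, -2.1]
width: 0.0396
time_s: 18.98
tool_pos: [0.6266, 0.0281, 0.1031]
tool_rot: [-0.0, -0.681, 0.732, 0.0]
contact_force: [-0.0, -1.0, -2.4]
width: 0.0393
```

```bash
python3 -m jog '{"travel":[[0,0,0.001],[0,0,0]],"delta_rot":[[0,0,0],[0,0,0]],"claw":[1,1]}' 50;python3 -m jog '{"travel":[[0,0,0.0007],[0,0,0]],"delta_rot":[[0,0,0],[0,0,0]],"claw":[1,1]}' 50
```

```text
time_s: 19.15
tool_pos: [0.6266, 0.028, 0.1021]
tool_rot: [-0.0, -0.681, 0.732, 0.0]
contact_force: [-0.7, -0.6, -3.3]
width: 0.0399
time_s: 19.32
tool_pos: [0.6268, 0.028, 0.1019]
tool_rot: [0.0, -0.681, 0.732, -0.0]
contact_force: [-0.7, 0.4, -1.6]
width: 0.0397
```

```bash
python3 -m jog '{"travel":[[0,0,0.0005],[0,0,0],[0,0,0],[0,0,0],[0,0,0],[0,0,0],[0,0,-0.03],[0,0,-0.03],[0,0,-0.03],[0,0,-0.01],[0,0,0],[0,0,0]],"delta_rot":[[0,0,0],[0,0,0],[0,0,0],[0,0,0],[0,0,0],[0,0,0],[0,0,0],[0,0,0],[0,0,0],[0,0,0],[0,0,0],[0,0,0]],"claw":[1,-0.45,-0.45,-0.45,-0.45,-0.45,-0.45,-0.45,-0.45,-0.45,-0.45,-0.45]}' 50
python3 - <<'E'
from h import *
part("pillow",pic="top")
part("pillow",pic="wrist")
goto(.471,-.3892,.2,-75)
p=part("fork",pic="top",zlo=.09,zhi=.17)
cv2.imwrite("pics/t10.png",p["frame"])
E
```

```text
time_s: 20.32
tool_pos: [0.6268, 0.028, 0.2011]
tool_rot: [0.0, -0.681, 0.732, -0.0]
contact_force: [-1.0, -1.3, -0.6]
width: 0.0621
pillow top 0.91 [454, 291] zmax 0.067
all 578 [ 472.  -389.4] [82.1 34.2] 15.88
top 312 [ 470.8 -389.9] [49.5 33.7] 17.52
pillow top 0.59 [520, 249] zmax 0.063
all 552 [ 559.  -555.3] [85.7 33.4] 65.17
top 291 [ 558.8 -555.4] [48.8 33.1] 66.28
pillow wrist 0.94 [628, 309] zmax 0.051
all 942 [ 472.5 -386.6] [82.3 31.5] 15.06
top 312 [ 470.2 -374. ] [52.6 13.4] 3.3
now [0.6254 0.0281 0.1986] yaw -94.09 tilt [-0.004   0.0003] shift [ 0.4273  0.1242 -0.001 ] j6 1.56 t 20.52 w 0.0619 F [-0.4  0.1  0.5]
turn z -19.09 half -19.09 shift after turn [ 0.3632  0.2572 -0.0014]
fork top 0.5 [266, 230] zmax 0.154
all 92 [604.4  43.9] [11.7 32.3] 84.6
top 33 [608.8  43.7] [11.2 11.6] 88.24
```

View pics/t10.png

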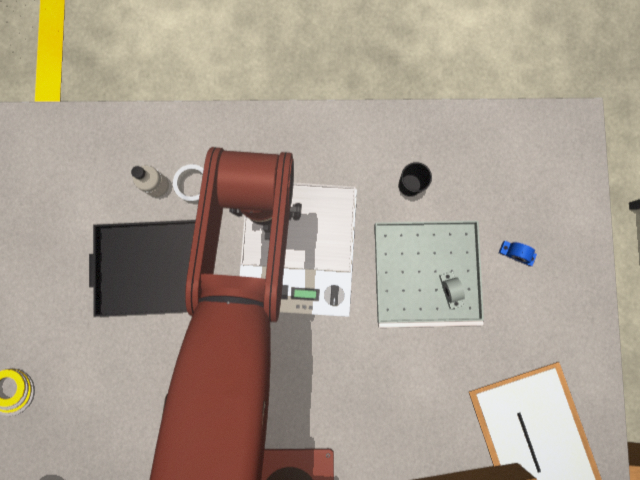

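```bash
python3 -m jog '{"travel":[[0,0,0],[0,0,0],[0,0,0],[0.0258,0.0186,0],[0.0258,0.0186,0],[0.0258,0.0186,0],[0.0258,0.0186,0],[0.0258,0.0186,0],[0.0258,0.0186,0],[0.0258,0.0186,0],[0.0258,0.0186,0],[0.0258,0.0186,0],[0.0258,0.0186,0],[0.0258,0.0186,0],[0.0258,0.0186,0],[0.0258,0.0186,0],[0.0258,0.0186,0],[0,0,0],[0,0,0]],"delta_rot":[[0,0,-6.5],[0,0,-6.5],[0,0,-6.6],[0,0,0],[0,0,0],[0,0,0],[0,0,0],[0,0,0],[0,0,0],[0,0,0],[0,0,0],[0,0,0],[0,0,0],[0,0,0],[0,0,0],[0,0,0],[0,0,0],[0,0,0],[0,0,0]],"claw":[-0.45,-0.45,-0.45,-0.45,-0.45,-0.45,-0.45,-0.45,-0.45,-0.45,-0.45,-0.45,-0.7,-0.7,-0.7,-0.7,-0.7,-0.7,-0.7]}' 50
python3 - <<'E'
from h import *
p=part("pillow",pic="wrist");cv2.imwrite("pics/w11.png",p["frame"])
goto(.4715,-.3892,.022,-74.5)
p=part("fork",pic="top",zlo=.09,zhi=.17)
cv2.imwrite("pics/t11.png",cv2.resize(p["frame"][165:330,225:375],None,fx=4,fy=3.6))
E
```

```text
time_s: 22.2
tool_pos: [0.4712, -0.3909, 0.2001]
tool_rot: [-0.0, 0.795, -0.607, -0.001]
contact_force: [-0.4, 0.7, 0.1]
width: 0.0726
pillow wrist 0.98 [507, 168] zmax 0.06
all 3100 [ 558.5 -554.9] [84.1 33.1] 65.94
top 1833 [ 558.8 -554.4] [50.2 33. ] 64.97
pillow wrist 0.78 [315, 212] zmax 0.064
all 3497 [ 471.1 -389.3] [83.7 32.1] 15.47
top 2338 [ 471.1 -389.5] [51.1 31.8] 16.14
now [ 0.4723 -0.389   0.2004] yaw -74.5 tilt [-0.0006  0.0013] shift [0.0003 0.0008 0.1784] j6 0.48 t 22.3 w 0.0725 F [ 0.1  0.4 -0. ]
turn z -0.0 half -0.0 shift after turn [0.     0.0008 0.1784]
fork top 0.95 [272, 218] zmax 0.154
all 649 [627.7  28.3] [39.7 79.9] 85.65
top 273 [626.8  28.4] [39.9 49.6] 86.72
fork top 0.7 [417, 180] zmax 0.101
all 165 [ 730.9 -298.8] [68.9 71.1] 55.77
top 165 [ 730.9 -298.8] [68.9 71.1] 55.77
```

View pics/t11.png

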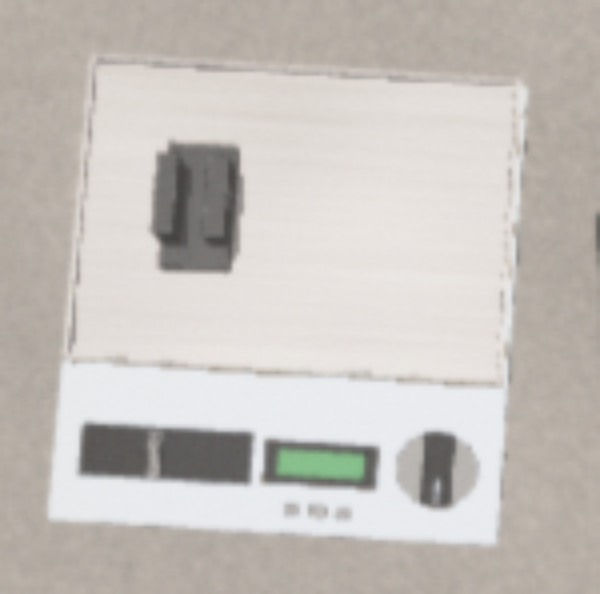

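View pics/w11.png

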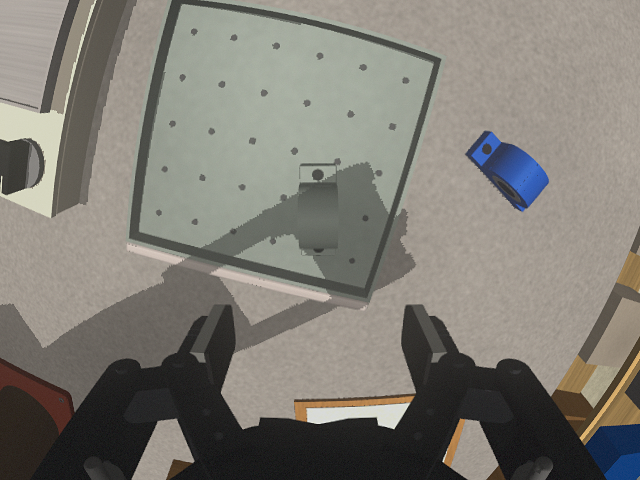

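On the pan the fork stands upright, the ridge is on the +y side and the knob is at rest. In the wrist view the grey pillow is centred between the jaws at (317,210), and the blue one is off at (507,170). I'll descend on the grey one.

```bash
python3 -m jog '{"travel":[[0,0.001,0],[0,0,0.036],[0,0,0.036],[0,0,0.036],[0,0,0.036],[0,0,0.018],[0,0,0.014],[0,0,0],[0,0,0],[0,0,0]],"delta_rot":[[0,0,0],[0,0,0],[0,0,0],[0,0,0],[0,0,0],[0,0,0],[0,0,0],[0,0,0],[0,0,0],[0,0,0]],"claw":[-0.7,-0.7,-0.7,-0.7,-0.7,-0.7,-0.7,-0.7,-0.7,-0.7]}'
python3 - <<'E'
from h import *
goto(.4711,-.3893,.022,-74.5)
E
```

```text
time_s: 23.23
tool_pos: [0.4727, -0.3909, 0.0272]
tool_rot: [0.0, 0.796, -0.605, 0.002]
contact_force: [0.6, -0.1, -0.0]
width: 0.0728
now [ 0.4727 -0.3909  0.0272] yaw -74.46 tilt [ 0.0022 -0.0024] shift [-0.002   0.0012  0.0052] j6 0.48 t 23.23 w 0.0728 F [ 0.6 -0.1 -0. ]
turn z 0.04 half 0.04 shift after turn [-0.0019  0.0012  0.0052]
```

```bash
python3 -m jog '{"travel":[[-0.0015,0.001,0.005],[0,0,0],[0,0,0],[0,0,0],[0,0,0],[0,0,0],[0,0,0],[0,0,0],[0,0,0]],"delta_rot":[[0,0,0],[0,0,0],[0,0,0],[0,0,0],[0,0,0],[0,0,0],[0,0,0],[0,0,0],[0,0,0]],"claw":[-0.7,1,1,1,1,1,1,1,1]}' 50
python3 -m jog '{"travel":[[0,0,-0.01],[0,0,-0.03],[0,0,-0.03],[0,0,-0.03],[0,0,-0.03],[0,0,-0.03],[0,0,0]],"delta_rot":[[0,0,0],[0,0,0],[0,0,0],[0,0,0],[0,0,0],[0,0,0],[0,0,0]],"claw":[1,1,1,1,1,1,1]}' 50
python3 - <<'E'
from h import *
goto(.6173,-.080,.18,-94.1)
cv2.imwrite("pics/w12.png",get_image("wrist")["frame"])
E
```

```text
time_s: 23.98
tool_pos: [0.4705, -0.3894, 0.0209]
tool_rot: [0.0, 0.796, -0.605, 0.001]
contact_force: [0.1, -0.6, 4.8]
width: 0.0318
time_s: 24.57
tool_pos: [0.4724, -0.3909, 0.1872]
tool_rot: [0.001, 0.796, -0.605, 0.005]
contact_force: [1.5, -0.6, -2.0]
width: 0.0315
now [ 0.4724 -0.3909  0.1872] yaw -74.48 tilt [ 0.0068 -0.007 ] shift [-0.2608 -0.2228  0.006 ] j6 0.48 t 24.57 w 0.0315 F [ 1.5 -0.6 -2. ]
turn z 19.62 half 19.62 shift after turn [-0.3204 -0.1223  0.0072]
```

View pics/w12.png

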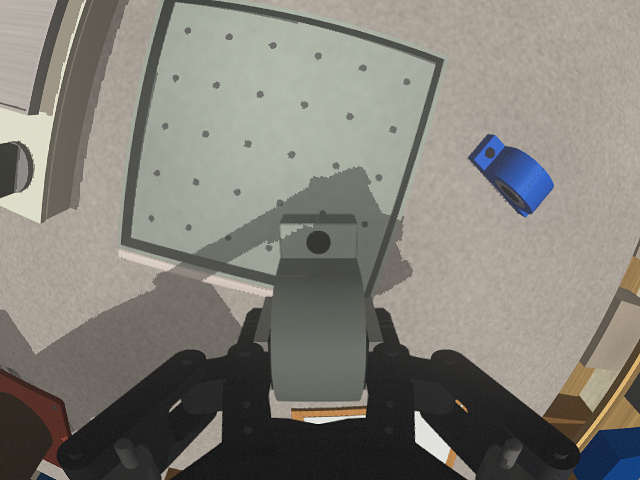

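The pillow is held squarely at 31.5 mm opening and the drawer is now empty. I'll carry it to the pan's right half.

```bash
python3 -m jog '{"travel":[[0,0,0],[0,0,0],[0,0,0],[-0.0267,-0.0102,0],[-0.0267,-0.0102,0],[-0.0267,-0.0102,0],[-0.0267,-0.0102,0],[-0.0267,-0.0102,0],[-0.0267,-0.0102,0],[-0.0267,-0.0102,0],[-0.0267,-0.0102,0],[-0.0267,-0.0102,0],[-0.0267,-0.0102,0],[-0.0267,-0.0102,0],[-0.0267,-0.0102,0],[0,0,0],[0,0,0]],"delta_rot":[[0,0,6.54],[0,0,6.54],[0,0,6.54],[0,0,0],[0,0,0],[0,0,0],[0,0,0],[0,0,0],[0,0,0],[0,0,0],[0,0,0],[0,0,0],[0,0,0],[0,0,0],[0,0,0],[0,0,0],[0,0,0]],"claw":[1,1,1,1,1,1,1,1,1,1,1,1,1,1,1,1,1]}' 50
python3 - <<'E'
from h import *
goto(.6173,-.080,.106,-94.1)
p=get_image("wrist");cv2.imwrite("pics/w13.png",p["frame"])
E
```

```text
time_s: 26.03
tool_pos: [0.6136, -0.0758, 0.1767]
tool_rot: [-0.002, -0.682, 0.731, 0.002]
contact_force: [-0.1, 0.1, -4.4]
width: 0.0315
now [ 0.6136 -0.0758  0.1767] yaw -93.94 tilt [-0.0053  0.0013] shift [ 0.004  -0.0044  0.0707] j6 1.39 t 26.03 w 0.0315 F [-0.1  0.1 -4.4]
turn z 0.16 half 0.16 shift after turn [ 0.0039 -0.004   0.0707]
```

View pics/w13.png

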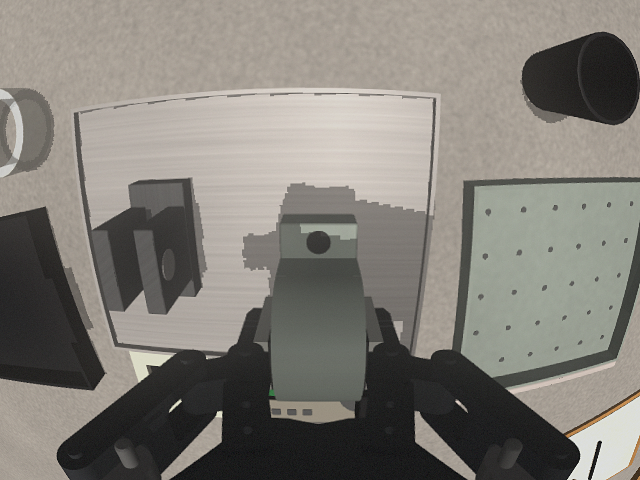

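The pillow hangs over the right half and the fork stands on the left at (150,245). I'll lower it.

```bash
python3 -m jog '{"travel":[[0.002,-0.002,0],[0,0,0.018],[0,0,0.018],[0,0,0.018],[0,0,0.012],[0,0,0],[0,0,0]],"delta_rot":[[0,0,0],[0,0,0],[0,0,0],[0,0,0],[0,0,0],[0,0,0],[0,0,0]],"claw":[1,1,1,1,1,1,1]}' 50; python3 -m jog '{"travel":[[0,0,0.002],[0,0,0.002],[0,0,0]],"delta_rot":[[0,0,0],[0,0,0],[0,0,0]],"claw":[1,1,1]}' 50
```

```text
time_s: 26.67
tool_pos: [0.616, -0.0807, 0.1131]
tool_rot: [-0.001, -0.681, 0.732, 0.001]
contact_force: [0.5, 0.9, -3.7]
width: 0.031
time_s: 26.92
tool_pos: [0.6175, -0.0803, 0.111]
tool_rot: [0.0, -0.681, 0.732, -0.001]
contact_force: [-0.6, -0.4, -4.2]
width: 0.0316
```

```bash
python3 -m jog '{"travel":[[0,0,0.0015],[0,0,0.0015],[0,0,0.001],[0,0,0],[0,0,0]],"delta_rot":[[0,0,0],[0,0,0],[0,0,0],[0,0,0],[0,0,0]],"claw":[1,1,1,1,1]}' 50; python3 -m jog '{"travel":[[0,0,0.001],[0,0,0.001],[0,0,0],[0,0,0]],"delta_rot":[[0,0,0],[0,0,0],[0,0,0],[0,0,0]],"claw":[1,1,1,1]}' 50; python3 -m jog '{"travel":[[0,0,0.001],[0,0,0]],"delta_rot":[[0,0,0],[0,0,0]],"claw":[1,1]}' 50
```

```text
time_s: 27.33
tool_pos: [0.6169, -0.08, 0.106]
tool_rot: [-0.0, -0.681, 0.732, 0.0]
contact_force: [-0.8, 0.0, -4.3]
width: 0.0313
time_s: 27.67
tool_pos: [0.6168, -0.08, 0.104]
tool_rot: [-0.0, -0.681, 0.732, 0.0]
contact_force: [-0.4, -0.2, -4.0]
width: 0.0315
time_s: 27.83
tool_pos: [0.6169, -0.08, 0.1029]
tool_rot: [-0.0, -0.681, 0.732, 0.0]
contact_force: [-0.9, 0.5, -4.9]
width: 0.0316
```

```bash
python3 -m jog '{"travel":[[0,0,0.001],[0,0,0]],"delta_rot":[[0,0,0],[0,0,0]],"claw":[1,1]}' 50; python3 -m jog '{"travel":[[0,0,0.0007],[0,0,0]],"delta_rot":[[0,0,0],[0,0,0]],"claw":[1,1]}' 50
```

```text
time_s: 28.0
tool_pos: [0.617, -0.0801, 0.102]
tool_rot: [0.0, -0.681, 0.732, -0.0]
contact_force: [0.2, -0.0, -4.5]
width: 0.0314
time_s: 28.17
tool_pos: [0.6171, -0.0801, 0.102]
tool_rot: [0.0, -0.681, 0.732, -0.0]
contact_force: [-2.5, 0.3, 0.3]
width: 0.0314
```

Contact: the force rose to 0 and the height stopped dropping. I'll release, lift and wait well over a second.

```bash
python3 -m jog '{"travel":[[0,0,0],[0,0,0],[0,0,0],[0,0,0],[0,0,0],[0,0,-0.03],[0,0,-0.03],[0,0,-0.03],[0,0,-0.01],[0,0,0],[0,0,0],[0,0,0],[0,0,0],[0,0,0],[0,0,0],[0,0,0],[0,0,0],[0,0,0],[0,0,0],[0,0,0]],"delta_rot":[[0,0,0],[0,0,0],[0,0,0],[0,0,0],[0,0,0],[0,0,0],[0,0,0],[0,0,0],[0,0,0],[0,0,0],[0,0,0],[0,0,0],[0,0,0],[0,0,0],[0,0,0],[0,0,0],[0,0,0],[0,0,0],[0,0,0],[0,0,0]],"claw":[-0.45,-0.45,-0.45,-0.45,-0.45,-0.45,-0.45,-0.45,-0.45,-0.45,-0.45,-0.45,-0.45,-0.45,-0.45,-0.45,-0.45,-0.45,-0.45,-0.45]}' 50
python3 -m jog '{"travel":[[0,0,0],[0,0,0],[0,0,0],[0,0,0],[0,0,0],[0,0,0],[0,0,0],[0,0,0],[0,0,0],[0,0,0],[0,0,0],[0,0,0],[0,0,0],[0,0,0],[0,0,0]],"delta_rot":[[0,0,0],[0,0,0],[0,0,0],[0,0,0],[0,0,0],[0,0,0],[0,0,0],[0,0,0],[0,0,0],[0,0,0],[0,0,0],[0,0,0],[0,0,0],[0,0,0],[0,0,0]],"claw":[-0.45,-0.45,-0.45,-0.45,-0.45,-0.45,-0.45,-0.45,-0.45,-0.45,-0.45,-0.45,-0.45,-0.45,-0.45]}' 50
python3 - <<'E'
from h import *
p=part("fork",zlo=.09,zhi=.17);p=part("pillow",zlo=.09,zhi=.17);cv2.imwrite("pics/w14.png",p["frame"]);goto(.6266,.028,.2,-94.1)
s=get_image("side");cv2.imwrite("pics/s14.png",s["frame"])
E
```

```text
time_s: 29.83
tool_pos: [0.617, -0.0801, 0.2015]
tool_rot: [0.0, -0.681, 0.732, -0.0]
contact_force: [0.9, -0.7, -0.2]
width: 0.0622
time_s: 31.08
tool_pos: [0.6169, -0.08, 0.2014]
tool_rot: [0.0, -0.681, 0.732, 0.0]
contact_force: [0.3, -0.5, 0.7]
width: 0.062
fork wrist 0.69 [161, 242] zmax 0.151
all 8641 [627.4  28.8] [41.4 80.3] 85.83
top 4550 [627.3  28.8] [41.4 50.4] 86.02
pillow wrist 0.58 [316, 239] zmax 0.145
all 5999 [617.  -78.9] [32.3 84.3] 85.68
top 4144 [619.4 -79.1] [32.3 49.5] 85.67
now [ 0.617  -0.0801  0.2014] yaw -94.11 tilt [0. 0.] shift [-0.1085 -0.0019  0.0014] j6 1.39 t 31.28 w 0.0623 F [ 0.  -0.2  0.2]
turn z -0.01 half -0.01 shift after turn [-0.1085 -0.0019  0.0014]
```

View pics/w14.png

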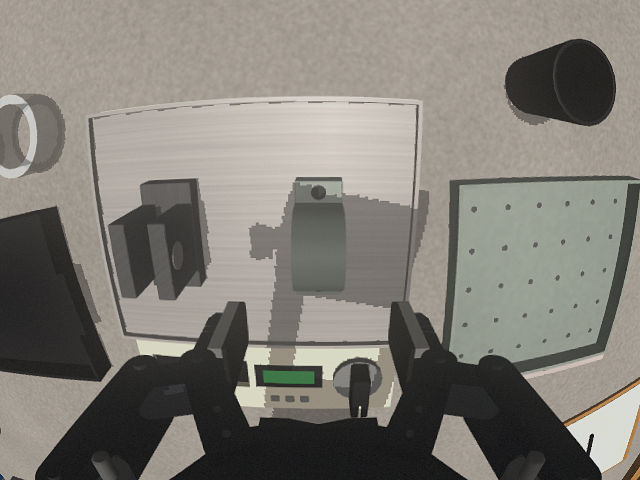

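View pics/s14.png

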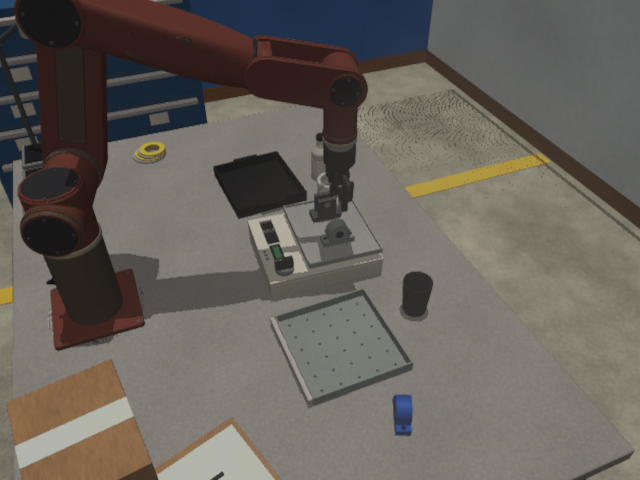

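Both parts stand on the pan, fork at (155,245) and pillow at (318,240), and have rested hands-off for over 2 s. Now I'll fetch the fork for the tray.

```bash
python3 -m jog '{"travel":[[-0.0271,-0.0005,0],[-0.0271,-0.0005,0],[-0.0271,-0.0005,0],[-0.0271,-0.0005,0],[0,0,0],[0,0,0.025],[0,0,0.025],[0,0,0.025],[0,0,0.016],[0,0,0],[0,0,0]],"delta_rot":[[0,0,0],[0,0,0],[0,0,0],[0,0,0],[0,0,0],[0,0,0],[0,0,0],[0,0,0],[0,0,0],[0,0,0],[0,0,0]],"claw":[-0.6,-0.6,-0.6,-0.6,-0.6,-0.6,-0.6,-0.6,-0.6,-0.6,-0.6]}' 50
python3 - <<'E'
from h import *
goto(.627,.0284,.103,-94.1)
E
```

```text
time_s: 32.25
tool_pos: [0.6259, 0.0277, 0.1095]
tool_rot: [-0.001, -0.681, 0.732, 0.001]
contact_force: [0.3, 0.1, 0.2]
width: 0.0681
now [0.6259 0.0277 0.1095] yaw -94.12 tilt [-0.0025  0.0001] shift [-0.0008 -0.0011  0.0065] j6 1.56 t 32.25 w 0.0681 F [0.3 0.1 0.2]
turn z -0.02 half -0.02 shift after turn [-0.0008 -0.001   0.0065]
```

```bash
python3 -m jog '{"travel":[[-0.0008,-0.001,0.0065],[0,0,0],[0,0,0],[0,0,0],[0,0,0],[0,0,0],[0,0,0],[0,0,0],[0,0,0],[0,0,-0.01],[0,0,-0.03],[0,0,-0.03],[0,0,-0.02],[0,0,0]],"delta_rot":[[0,0,0],[0,0,0],[0,0,0],[0,0,0],[0,0,0],[0,0,0],[0,0,0],[0,0,0],[0,0,0],[0,0,0],[0,0,0],[0,0,0],[0,0,0],[0,0,0]],"claw":[-0.6,-0.6,1,1,1,1,1,1,1,1,1,1,1,1]}' 50
python3 - <<'E'
from h import *
p=get_image("top");C=cloud(p);Z=C[...,2];v,u=np.mgrid[:480,:640]
m=(p["depth"]>.2)&(u>98)&(u<198)&(v>225)&(v<312)&(Z<.012)&(Z>-.01); rectw(C,m,"tray floor")
for t in tip_of("tray_in",p)[:1]: print(t["conf"],pix2w(p,*t["at"],z=.005))
goto(.525,.382,.18,-88)
cv2.imwrite("pics/w15.png",get_image("wrist")["frame"])
E
```

```text
time_s: 33.42
tool_pos: [0.6304, 0.0286, 0.1995]
tool_rot: [0.003, -0.681, 0.732, -0.003]
contact_force: [1.0, -0.9, -2.1]
width: 0.0398
tray floor 7551 [530.6 350.9] [230.4 207.3] 89.63
0.64 [0.52711495 0.33873419 0.005     ]
now [0.6277 0.0287 0.1938] yaw -94.11 tilt [0.0004 0.    ] shift [-0.345   0.1277  0.0138] j6 1.56 t 33.52 w 0.0393 F [ 0.2 -0.2 -3.2]
turn z -6.11 half -6.11 shift after turn [-0.3566  0.0903  0.0138]
```

View pics/w15.png

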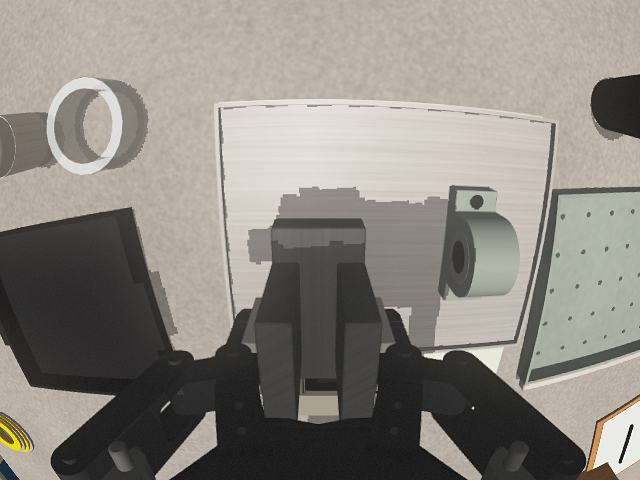

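The fork is held squarely. The tray's centre measures about (0.529, 0.339), so I'll carry the fork to its far half.

```bash
python3 -m jog '{"travel":[[-0.02605,0.0064,0],[-0.02605,0.0064,0],[-0.02605,0.0064,0],[-0.02605,0.0064,0],[-0.02605,0.0064,0],[-0.02605,0.0064,0],[-0.02605,0.0064,0],[-0.02605,0.0064,0],[-0.02605,0.0064,0],[-0.02605,0.0064,0],[-0.02605,0.0064,0],[-0.02605,0.0064,0],[-0.02605,0.0064,0],[-0.02605,0.0064,0],[0,0,0],[0,0,0]],"delta_rot":[[0,0,-6.1],[0,0,0],[0,0,0],[0,0,0],[0,0,0],[0,0,0],[0,0,0],[0,0,0],[0,0,0],[0,0,0],[0,0,0],[0,0,0],[0,0,0],[0,0,0],[0,0,0],[0,0,0]],"claw":[1,1,1,1,1,1,1,1,1,1,1,1,1,1,1,1]}' 50
python3 - <<'E'
from h import *
goto(.525,.39,.022,-88)
cv2.imwrite("pics/w16.png",get_image("wrist")["frame"])
E
```

```text
time_s: 34.9
tool_pos: [0.5261, 0.3912, 0.1904]
tool_rot: [0.003, 0.72, -0.694, -0.001]
contact_force: [0.5, -0.2, -3.0]
width: 0.0393
now [0.5261 0.3912 0.1904] yaw -87.85 tilt [-0.0046 -0.0027] shift [0.0007 0.0003 0.1684] j6 2.05 t 34.9 w 0.0393 F [ 0.5 -0.2 -3. ]
turn z 0.15 half 0.15 shift after turn [0.0012 0.0011 0.1684]
```

View pics/w16.png

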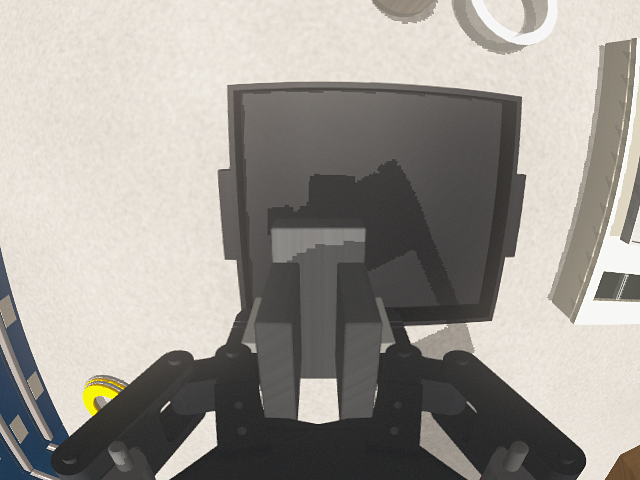

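The fork hangs inside the tray, left of its middle in this view. I'll lower it.

```bash
python3 -m jog '{"travel":[[0,0,0.03],[0,0,0.03],[0,0,0.03],[0,0,0.03],[0,0,0.02],[0,0,0.012],[0,0,0.004],[0,0,0],[0,0,0]],"delta_rot":[[0,0,0],[0,0,0],[0,0,0],[0,0,0],[0,0,0],[0,0,0],[0,0,0],[0,0,0],[0,0,0]],"claw":[1,1,1,1,1,1,1,1,1]}' 50; python3 -m jog '{"travel":[[0,0,0.001],[0,0,0.001],[0,0,0],[0,0,0]],"delta_rot":[[0,0,0],[0,0,0],[0,0,0],[0,0,0]],"claw":[1,1,1,1]}' 50
```

```text
time_s: 35.7
tool_pos: [0.5294, 0.3907, 0.0391]
tool_rot: [-0.001, 0.719, -0.695, 0.0]
contact_force: [-0.0, -0.2, -2.2]
width: 0.0389
time_s: 36.03
tool_pos: [0.5288, 0.391, 0.0368]
tool_rot: [-0.001, 0.719, -0.695, 0.0]
contact_force: [1.0, 0.1, -2.8]
width: 0.0397
```

```bash
python3 -m jog '{"travel":[[0,0,0.004],[0,0,0.004],[0,0,0.003],[0,0,0],[0,0,0]],"delta_rot":[[0,0,0],[0,0,0],[0,0,0],[0,0,0],[0,0,0]],"claw":[1,1,1,1,1]}' 50; python3 -m jog '{"travel":[[0,0,0.001],[0,0,0.001],[0,0,0],[0,0,0]],"delta_rot":[[0,0,0],[0,0,0],[0,0,0],[0,0,0]],"claw":[1,1,1,1]}' 50;  python3 -m jog '{"travel":[[0,0,0.001],[0,0,0]],"delta_rot":[[0,0,0],[0,0,0]],"claw":[1,1]}' 50
```

```text
time_s: 36.45
tool_pos: [0.5285, 0.3909, 0.0251]
tool_rot: [-0.0, 0.719, -0.695, 0.0]
contact_force: [-0.7, 0.3, 1.5]
width: 0.0397
time_s: 36.78
tool_pos: [0.5285, 0.3909, 0.0251]
tool_rot: [-0.0, 0.719, -0.695, 0.0]
contact_force: [-6.7, -2.9, 13.3]
width: 0.0396
time_s: 36.95
tool_pos: [0.5285, 0.3909, 0.0251]
tool_rot: [0.0, 0.719, -0.695, 0.0]
contact_force: [-10.1, -5.6, 19.8]
width: 0.0396
```

Floor contact. I'll ease off, release and lift.

```bash
python3 -m jog '{"travel":[[0,0,-0.002],[0,0,-0.0005],[0,0,0],[0,0,0],[0,0,0],[0,0,0],[0,0,0],[0,0,-0.02],[0,0,-0.035],[0,0,-0.035],[0,0,-0.035],[0,0,-0.035],[0,0,-0.025],[0,0,0],[0,0,0]],"delta_rot":[[0,0,0],[0,0,0],[0,0,0],[0,0,0],[0,0,0],[0,0,0],[0,0,0],[0,0,0],[0,0,0],[0,0,0],[0,0,0],[0,0,0],[0,0,0],[0,0,0],[0,0,0]],"claw":[1,1,-0.45,-0.45,-0.45,-0.45,-0.45,-0.45,-0.45,-0.45,-0.45,-0.45,-0.45,-0.45,-0.45]}' 50
python3 - <<'E'
from h import *
part("pillow",pic="top",zlo=.0,zhi=.17)
p=part("fork",pic="wrist");cv2.imwrite("pics/w17.png",p["frame"])
goto(.617,-.079,.2,-94.2)
E
```

```text
time_s: 38.2
tool_pos: [0.5296, 0.3914, 0.2121]
tool_rot: [-0.002, 0.719, -0.695, 0.001]
contact_force: [-0.3, -1.0, -0.2]
width: 0.062
pillow top 0.77 [520, 254] zmax 0.063
all 585 [ 558.9 -555.6] [85.5 34.2] 65.73
top 289 [ 558.4 -555.7] [49.7 32.5] 66.22
pillow top 0.72 [321, 227] zmax 0.148
all 540 [618.1 -77.3] [35.2 86.8] 87.54
top 316 [617.1 -78.8] [31.9 50.1] 85.33
fork wrist 0.74 [318, 209] zmax 0.071
all 4321 [528.  391.9] [80.3 41. ] 2.1
top 2060 [527.6 391.9] [50.4 41.1] 2.29
now [0.5274 0.39   0.207 ] yaw -88.01 tilt [-0.0033 -0.0019] shift [ 0.4718 -0.0733  0.0076] j6 2.05 t 38.4 w 0.0619 F [-0.3 -0.6 -1.3]
turn z 6.19 half 6.19 shift after turn [ 0.4612 -0.1237  0.007 ]
```

View pics/w17.png

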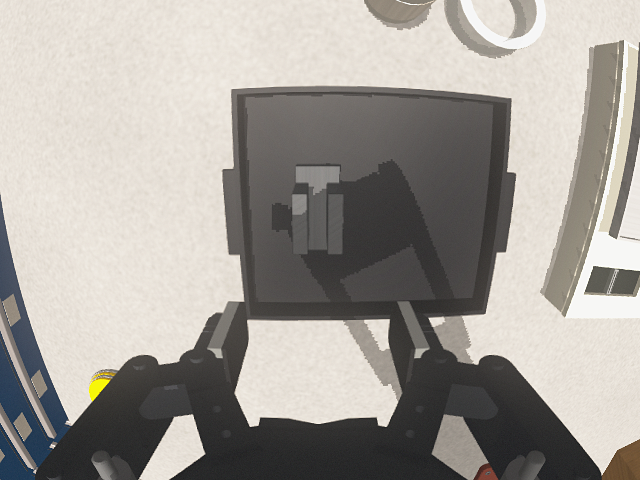

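The fork stands in the tray at (318,210). Back to the pan for the pillow.

```bash
python3 -m jog '{"travel":[[0,0,0],[0.0288,-0.0077,0],[0.0288,-0.0077,0],[0.0288,-0.0077,0],[0.0288,-0.0077,0],[0.0288,-0.0077,0],[0.0288,-0.0077,0],[0.0288,-0.0077,0],[0.0288,-0.0077,0],[0.0288,-0.0077,0],[0.0288,-0.0077,0],[0.0288,-0.0077,0],[0.0288,-0.0077,0],[0.0288,-0.0077,0],[0.0288,-0.0077,0],[0.0288,-0.0077,0],[0.0288,-0.0077,0],[0,0,0],[0,0,0]],"delta_rot":[[0,0,6.2],[0,0,0],[0,0,0],[0,0,0],[0,0,0],[0,0,0],[0,0,0],[0,0,0],[0,0,0],[0,0,0],[0,0,0],[0,0,0],[0,0,0],[0,0,0],[0,0,0],[0,0,0],[0,0,0],[0,0,0],[0,0,0]],"claw":[-0.45,-0.45,-0.45,-0.45,-0.45,-0.45,-0.45,-0.45,-0.45,-0.45,-0.45,-0.45,-0.45,-0.45,-0.45,-0.45,-0.45,-0.45,-0.45]}' 50
python3 - <<'E'
from h import *
p=part("pillow",pic="wrist",zlo=.09,zhi=.17);cv2.imwrite("pics/w18.png",p["frame"])
goto(.617,-.079,.103,-94.2)
E
```

```text
time_s: 39.98
tool_pos: [0.6166, -0.0793, 0.2075]
tool_rot: [-0.001, -0.68, 0.734, 0.001]
contact_force: [-0.5, 0.8, -0.4]
width: 0.0618
pillow wrist 0.87 [319, 236] zmax 0.145
all 5757 [616.9 -78.9] [32.5 84.5] 85.89
top 3979 [617.6 -79.2] [32.4 51.4] 86.61
now [ 0.6166 -0.0773  0.208 ] yaw -94.22 tilt [-0.0023  0.0012] shift [ 0.0018 -0.0007  0.105 ] j6 1.39 t 40.08 w 0.0621 F [-0.1  0.4  0.1]
turn z -0.02 half -0.02 shift after turn [ 0.0017 -0.0005  0.105 ]
```

View pics/w18.png

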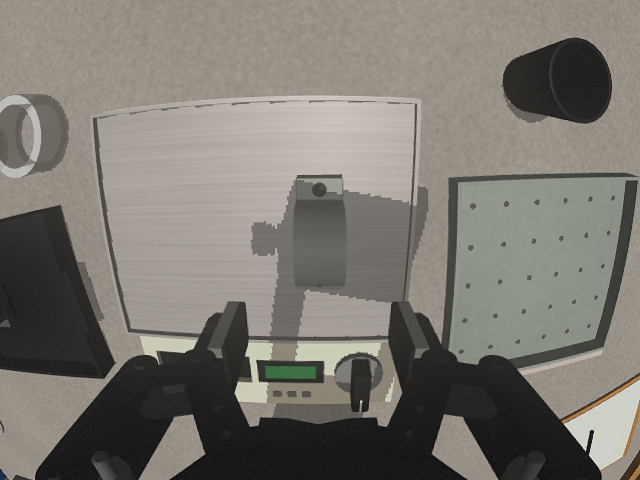

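The pillow stays centred between the jaws at (319,238). I'll descend and grip it.

```bash
python3 -m jog '{"travel":[[0.0012,0,0],[0,0,0.025],[0,0,0.025],[0,0,0.025],[0,0,0.02],[0,0,0.008],[0,0,0],[0,0,0],[0,0,0]],"delta_rot":[[0,0,0],[0,0,0],[0,0,0],[0,0,0],[0,0,0],[0,0,0],[0,0,0],[0,0,0],[0,0,0]],"claw":[-0.45,-0.45,-0.45,-0.45,-0.45,-0.45,-0.45,-0.45,-0.45]}' 50
python3 - <<'E'
from h import *
goto(.617,-.079,.103,-94.2)
E
```

```text
time_s: 40.83
tool_pos: [0.6185, -0.079, 0.1083]
tool_rot: [0.001, -0.681, 0.732, -0.001]
contact_force: [1.3, -0.7, 0.6]
width: 0.062
now [ 0.6185 -0.079   0.1083] yaw -94.17 tilt [ 0.0027 -0.0007] shift [0.0001 0.0015 0.0053] j6 1.39 t 40.83 w 0.062 F [ 1.3 -0.7  0.6]
turn z 0.03 half 0.03 shift after turn [0.0001 0.0015 0.0053]
```

```bash
python3 -m jog '{"travel":[[0,0.0015,0.005],[0,0,0],[0,0,0],[0,0,0],[0,0,0],[0,0,0],[0,0,0],[0,0,0],[0,0,-0.01],[0,0,-0.03],[0,0,-0.03],[0,0,-0.025],[0,0,0],[0,0,0]],"delta_rot":[[0,0,0],[0,0,0],[0,0,0],[0,0,0],[0,0,0],[0,0,0],[0,0,0],[0,0,0],[0,0,0],[0,0,0],[0,0,0],[0,0,0],[0,0,0],[0,0,0]],"claw":[-0.45,-0.45,1,1,1,1,1,1,1,1,1,1,1,1]}' 50
python3 - <<'E'
from h import *
goto(.525,.286,.19,-88)
cv2.imwrite("pics/w19.png",get_image("wrist")["frame"])
E
```

```text
time_s: 42.0
tool_pos: [0.6165, -0.0791, 0.1977]
tool_rot: [0.001, -0.681, 0.733, -0.001]
contact_force: [-0.3, 0.3, -4.7]
width: 0.0315
now [ 0.6165 -0.0791  0.1977] yaw -94.21 tilt [ 0.0026 -0.0006] shift [-0.3574  0.1181  0.0072] j6 1.39 t 42.0 w 0.0315 F [-0.3  0.3 -4.7]
turn z -6.21 half -6.21 shift after turn [-0.3681  0.0787  0.0077]
```

View pics/w19.png

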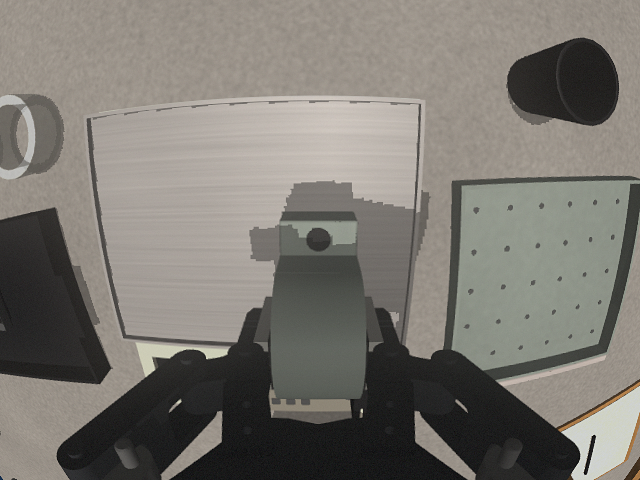

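The pillow is held squarely and the pan is empty. I'll carry it to the tray, beside the fork.

```bash
python3 -m jog '{"travel":[[0,0,0],[-0.0263,0.0056,0],[-0.0263,0.0056,0],[-0.0263,0.0056,0],[-0.0263,0.0056,0],[-0.0263,0.0056,0],[-0.0263,0.0056,0],[-0.0263,0.0056,0],[-0.0263,0.0056,0],[-0.0263,0.0056,0],[-0.0263,0.0056,0],[-0.0263,0.0056,0],[-0.0263,0.0056,0],[-0.0263,0.0056,0],[-0.0263,0.0056,0],[0,0,0],[0,0,0]],"delta_rot":[[0,0,-6.2],[0,0,0],[0,0,0],[0,0,0],[0,0,0],[0,0,0],[0,0,0],[0,0,0],[0,0,0],[0,0,0],[0,0,0],[0,0,0],[0,0,0],[0,0,0],[0,0,0],[0,0,0],[0,0,0]],"claw":[1,1,1,1,1,1,1,1,1,1,1,1,1,1,1,1,1]}' 50
python3 - <<'E'
from h import *
goto(.525,.286,.025,-88)
cv2.imwrite("pics/w20.png",get_image("wrist")["frame"])
E
```

```text
time_s: 43.47
tool_pos: [0.5224, 0.2869, 0.1931]
tool_rot: [0.002, 0.72, -0.694, -0.001]
contact_force: [0.3, -0.8, -4.0]
width: 0.0314
now [0.5224 0.2869 0.1931] yaw -87.85 tilt [-0.005 -0.002] shift [ 0.0007 -0.0035  0.1681] j6 1.9 t 43.47 w 0.0314 F [ 0.3 -0.8 -4. ]
turn z 0.15 half 0.15 shift after turn [ 0.001  -0.0026  0.1681]
```

View pics/w20.png

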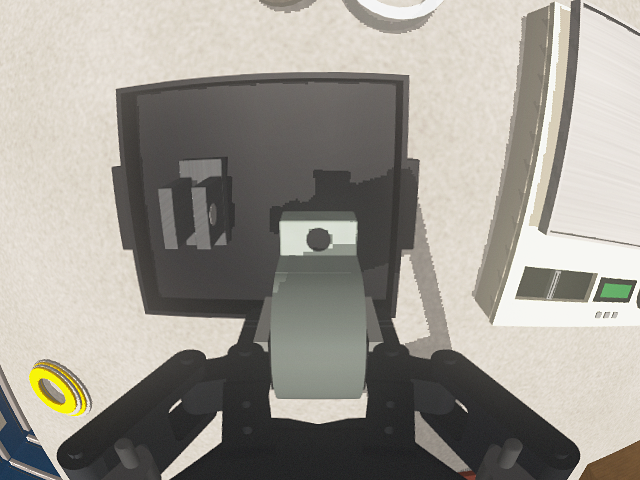

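The pillow is inside the tray outline, well clear of the fork at (200,205). I'll lower it.

```bash
python3 -m jog '{"travel":[[0,0,0.03],[0,0,0.03],[0,0,0.03],[0,0,0.03],[0,0,0.02],[0,0,0.015],[0,0,0.004],[0,0,0],[0,0,0]],"delta_rot":[[0,0,0],[0,0,0],[0,0,0],[0,0,0],[0,0,0],[0,0,0],[0,0,0],[0,0,0],[0,0,0]],"claw":[1,1,1,1,1,1,1,1,1]}' 50; python3 -m jog '{"travel":[[0,0,0.003],[0,0,0.003],[0,0,0],[0,0,0]],"delta_rot":[[0,0,0],[0,0,0],[0,0,0],[0,0,0]],"claw":[1,1,1,1]}' 50;  python3 -m jog '{"travel":[[0,0,0.002],[0,0,0]],"delta_rot":[[0,0,0],[0,0,0]],"claw":[1,1]}' 50
```

```text
time_s: 44.27
tool_pos: [0.525, 0.2855, 0.0375]
tool_rot: [0.0, 0.719, -0.695, 0.0]
contact_force: [0.0, -0.0, -3.1]
width: 0.0314
time_s: 44.6
tool_pos: [0.5249, 0.2863, 0.0319]
tool_rot: [-0.0, 0.719, -0.695, 0.0]
contact_force: [0.6, -0.6, -4.1]
width: 0.0317
time_s: 44.77
tool_pos: [0.5246, 0.2863, 0.0294]
tool_rot: [-0.0, 0.719, -0.695, 0.0]
contact_force: [-0.1, -0.0, -4.4]
width: 0.0312
```

```bash
python3 -m jog '{"travel":[[0,0,0.002],[0,0,0.001],[0,0,0],[0,0,0]],"delta_rot":[[0,0,0],[0,0,0],[0,0,0],[0,0,0]],"claw":[1,1,1,1]}' 50;  python3 -m jog '{"travel":[[0,0,0.0015],[0,0,0]],"delta_rot":[[0,0,0],[0,0,0]],"claw":[1,1]}' 50; python3 -m jog '{"travel":[[0,0,0.001],[0,0,0]],"delta_rot":[[0,0,0],[0,0,0]],"claw":[1,1]}' 50
```

```text
time_s: 45.1
tool_pos: [0.5245, 0.2862, 0.0262]
tool_rot: [0.0, 0.719, -0.695, -0.0]
contact_force: [0.3, -0.0, -4.7]
width: 0.0315
time_s: 45.27
tool_pos: [0.5246, 0.2862, 0.0247]
tool_rot: [0.0, 0.719, -0.695, -0.0]
contact_force: [-0.7, -1.5, -5.2]
width: 0.0315
time_s: 45.43
tool_pos: [0.5246, 0.2862, 0.0237]
tool_rot: [0.0, 0.719, -0.695, -0.0]
contact_force: [-0.4, -0.5, -5.1]
width: 0.0313
```

```bash
python3 -m jog '{"travel":[[0,0,0.001],[0,0,0]],"delta_rot":[[0,0,0],[0,0,0]],"claw":[1,1]}' 50; python3 -m jog '{"travel":[[0,0,0.001],[0,0,0]],"delta_rot":[[0,0,0],[0,0,0]],"claw":[1,1]}' 50
```

```text
time_s: 45.6
tool_pos: [0.5246, 0.2862, 0.0227]
tool_rot: [0.0, 0.719, -0.695, -0.0]
contact_force: [-0.6, -0.7, -4.8]
width: 0.0316
time_s: 45.77
tool_pos: [0.5248, 0.2863, 0.022]
tool_rot: [-0.0, 0.719, -0.695, 0.0]
contact_force: [-0.9, 0.1, -3.2]
width: 0.0316
```

Contact at 0.022. I'll release and lift.

```bash
python3 -m jog '{"travel":[[0,0,0.0003],[0,0,0],[0,0,0],[0,0,0],[0,0,0],[0,0,0],[0,0,-0.02],[0,0,-0.035],[0,0,-0.035],[0,0,-0.035],[0,0,-0.035],[0,0,-0.025],[0,0,0],[0,0,0]],"delta_rot":[[0,0,0],[0,0,0],[0,0,0],[0,0,0],[0,0,0],[0,0,0],[0,0,0],[0,0,0],[0,0,0],[0,0,0],[0,0,0],[0,0,0],[0,0,0],[0,0,0]],"claw":[1,-0.4,-0.4,-0.4,-0.4,-0.4,-0.4,-0.4,-0.4,-0.4,-0.4,-0.4,-0.4,-0.4]}' 50
python3 - <<'E'
from h import *
part("fork");p=part("pillow",pic="wrist");cv2.imwrite("pics/w21.png",p["frame"])
goto(.4752,.0843,.2,-94.1)
E
```

```text
time_s: 46.93
tool_pos: [0.526, 0.2867, 0.2092]
tool_rot: [-0.002, 0.719, -0.695, 0.001]
contact_force: [-0.5, -0.2, -0.7]
width: 0.0597
fork wrist 0.97 [203, 208] zmax 0.071
all 4765 [528.2 391.7] [79.9 41.4] 1.5
top 2421 [528.  391.7] [50.  41.4] 1.45
fork wrist 0.56 [320, 210] zmax 0.065
all 3385 [526.2 287.6] [84.3 32.2] 2.1
top 2235 [526.8 287.7] [50.5 31.9] 2.05
pillow wrist 0.9 [318, 208] zmax 0.065
all 3376 [526.3 287.7] [83.9 31.7] 2.41
top 2306 [527.4 287.8] [50.  31.7] 2.7
now [0.5236 0.2858 0.2045] yaw -88.01 tilt [-0.0032 -0.0012] shift [0.1997 0.0553 0.0049] j6 1.9 t 47.13 w 0.0598 F [ 0.4 -0.2 -0.2]
turn z 6.09 half 6.09 shift after turn [0.2044 0.0339 0.0045]
```

View pics/w21.png

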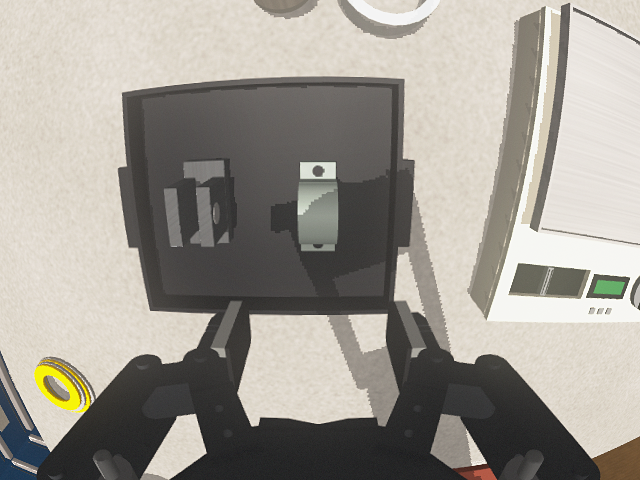

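Both parts stand in the tray, fork at (203,205) and pillow at (318,208). The switch's ridge at (545,280) is still on the on side. Next I'll shut the fingers and go above the +y end of the slot.

```bash
python3 -m jog '{"travel":[[0,0,0],[0.0294,0.0048,0],[0.0294,0.0048,0],[0.0294,0.0048,0],[0.0294,0.0048,0],[0.0294,0.0048,0],[0.0294,0.0048,0],[0.0294,0.0048,0],[0,0,0.03],[0,0,0.03],[0,0,0.03],[0,0,0.03],[0,0,0],[0,0,0]],"delta_rot":[[0,0,6.1],[0,0,0],[0,0,0],[0,0,0],[0,0,0],[0,0,0],[0,0,0],[0,0,0],[0,0,0],[0,0,0],[0,0,0],[0,0,0],[0,0,0],[0,0,0]],"claw":[1,1,1,1,1,1,1,1,1,1,1,1,1,1]}' 30
python3 - <<'E'
from h import *
goto(.4752,.0827,.056,-94.1)
cv2.imwrite("pics/w22.png",get_image("wrist")["frame"])
E
```

```text
time_s: 48.3
tool_pos: [0.4739, 0.0833, 0.0843]
tool_rot: [-0.002, -0.681, 0.732, 0.002]
contact_force: [1.3, 0.7, 0.7]
width: 0.0001
now [0.4739 0.0833 0.0843] yaw -94.11 tilt [-0.0065 -0.0001] shift [ 0.0005 -0.0016  0.0283] j6 1.65 t 48.3 w 0.0001 F [1.3 0.7 0.7]
turn z -0.01 half -0.01 shift after turn [ 0.0005 -0.0014  0.0283]
```

View pics/w22.png

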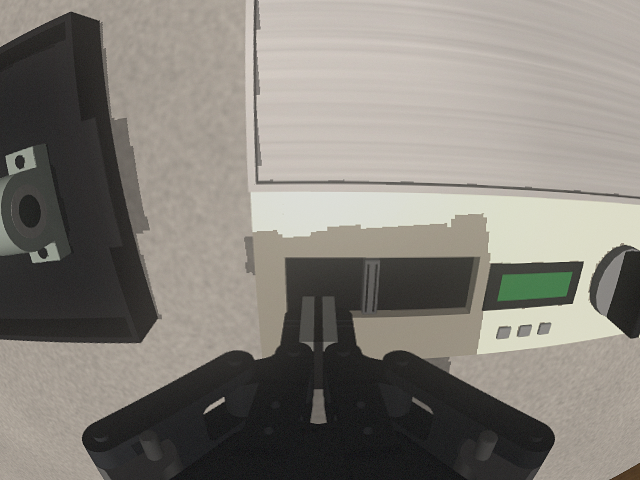

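The fingertips at (320,310) are above the clear +y end, between the slot end at 287 and the ridge at 372. I'll lower them and then push toward -y.

```bash
python3 -m jog '{"travel":[[0,0,0.01],[0,0,0.01],[0,0,0.006],[0,0,0],[0,0,0]],"delta_rot":[[0,0,0],[0,0,0],[0,0,0],[0,0,0],[0,0,0]],"claw":[1,1,1,1,1]}' 30
python3 - <<'E'
from h import *
goto(.4752,.0827,.0563,-94.1)
E
```

```text
time_s: 48.77
tool_pos: [0.4761, 0.0834, 0.0603]
tool_rot: [-0.0, -0.681, 0.732, 0.0]
contact_force: [0.4, -0.2, 0.3]
width: 0.0001
now [0.4761 0.0834 0.0603] yaw -94.11 tilt [-0.0008 -0.    ] shift [0.0008 0.0009 0.004 ] j6 1.65 t 48.77 w 0.0001 F [ 0.4 -0.2  0.3]
turn z -0.01 half -0.01 shift after turn [0.0008 0.0009 0.004 ]
```

```bash
python3 -m jog '{"travel":[[0,0.001,0.004],[0,0,0],[0.003,0,0],[0.003,0,0],[0.003,0,0],[0.003,0,0],[0.003,0,0],[0.003,0,0],[0.003,0,0],[0.003,0,0],[0,0,0],[0,0,0]],"delta_rot":[[0,0,0],[0,0,0],[0,0,0],[0,0,0],[0,0,0],[0,0,0],[0,0,0],[0,0,0],[0,0,0],[0,0,0],[0,0,0],[0,0,0]],"claw":[1,1,1,1,1,1,1,1,1,1,1,1]}' 30
python3 -m jog '{"travel":[[0.002,0,0],[0,0,0]],"delta_rot":[[0,0,0],[0,0,0]],"claw":[1,1]}' 30
python3 -m jog '{"travel":[[0.002,0,0],[0,0,0]],"delta_rot":[[0,0,0],[0,0,0]],"claw":[1,1]}' 30
```

```text
time_s: 49.77
tool_pos: [0.4737, 0.0592, 0.0566]
tool_rot: [-0.0, -0.681, 0.732, -0.0]
contact_force: [0.0, -0.1, -0.7]
width: -0.0001
time_s: 49.93
tool_pos: [0.4735, 0.0574, 0.0566]
tool_rot: [-0.0, -0.681, 0.732, 0.0]
contact_force: [-0.2, 0.5, -0.3]
width: 0.0005
time_s: 50.1
tool_pos: [0.4733, 0.0554, 0.0566]
tool_rot: [-0.0, -0.681, 0.732, 0.0]
contact_force: [1.3, 1.1, 0.4]
width: 0.0002
```

```bash
python3 -m jog '{"travel":[[0.002,0,0],[0,0,0]],"delta_rot":[[0,0,0],[0,0,0]],"claw":[1,1]}' 30
python3 -m jog '{"travel":[[0.002,0,0],[0,0,0]],"delta_rot":[[0,0,0],[0,0,0]],"claw":[1,1]}' 30
python3 - <<'E'
from h import *
cv2.imwrite("pics/w23.png",get_image("wrist")["frame"])
E
```

```text
time_s: 50.27
tool_pos: [0.4732, 0.0533, 0.0566]
tool_rot: [-0.0, -0.681, 0.732, 0.0]
contact_force: [-0.0, 0.7, 0.9]
width: 0.0
time_s: 50.43
tool_pos: [0.4732, 0.053, 0.0566]
tool_rot: [0.001, -0.681, 0.732, 0.001]
contact_force: [1.6, 8.8, -0.2]
width: -0.0
```

View pics/w23.png

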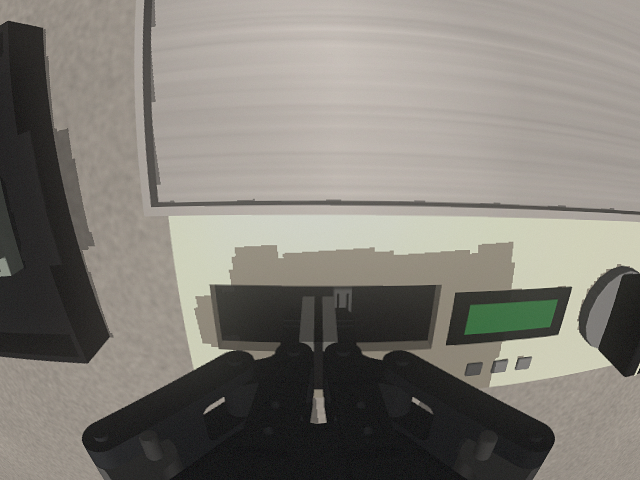

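The fingers reached the stop (8.8 N). I'll add a small firm push, back off, lift and move clear to check.

```bash
python3 -m jog '{"travel":[[0.001,0,0],[0,0,0],[-0.004,0,0],[-0.005,0,0],[0,0,-0.02],[0,0,-0.03],[0,0,-0.04],[0,0,-0.04],[0,0,-0.04],[0,0.02,-0.02],[0,0.02,0],[0,0,0],[0,0,0]],"delta_rot":[[0,0,0],[0,0,0],[0,0,0],[0,0,0],[0,0,0],[0,0,0],[0,0,0],[0,0,0],[0,0,0],[0,0,0],[0,0,0],[0,0,0],[0,0,0]],"claw":[1,1,1,1,1,1,1,1,1,1,1,1,1]}' 30
python3 - <<'E'
from h import *
o=observe();p=get_image("wrist");cv2.imwrite("pics/w24.png",p["frame"]);W=wcloud(p,o);Z=W[...,2]
yy=W[...,1]-.0523;xx=W[...,0]-.473
m=(p["depth"]>.05)&(np.abs(xx-.0715*0-(-.0)+0*yy)<.012)&(np.abs(yy)<.044)&(Z>.0565)&(Z<.064);rectw(W,m,"ridge")
m=(p["depth"]>.05)&(np.hypot(W[...,0]-.46,W[...,1]+.105)<.04)&(Z>.09)&(Z<.1);rectw(W,m,"knob")
part("fork");part("pillow",pic="top")
p=get_image("top");cv2.imwrite("pics/t24.png",p["frame"])
E
```

```text
time_s: 51.57
tool_pos: [0.4336, 0.0622, 0.2469]
tool_rot: [0.0, -0.681, 0.732, -0.001]
contact_force: [0.4, 0.1, -0.9]
width: 0.0003
ridge 242 [473.3  44.2] [ 8.1 23.6] 86.25
knob 905 [ 461. -105.] [17.3 46.1] 86.41
pillow top 0.78 [522, 252] zmax 0.062
all 549 [ 558.7 -555.3] [85.9 34.8] 66.32
top 307 [ 559.1 -554.9] [52.2 32.9] 66.18
pillow top 0.7 [169, 268] zmax 0.068
all 558 [525.8 286.4] [83.7 34.7] 0.99
top 321 [526.5 286.3] [49.5 34.5] 0.14
```

View pics/w24.png

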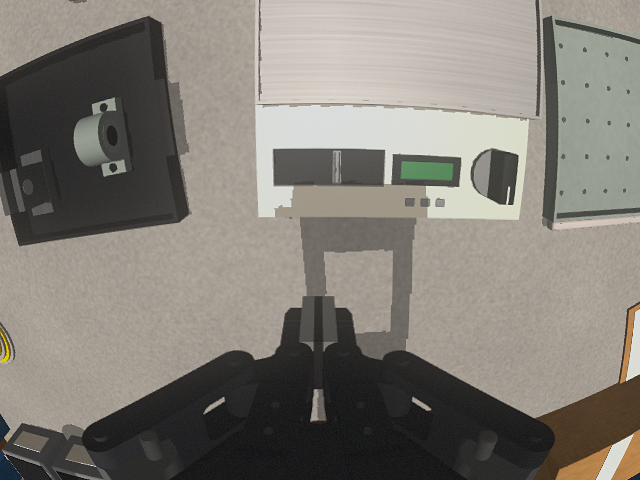

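View pics/t24.png

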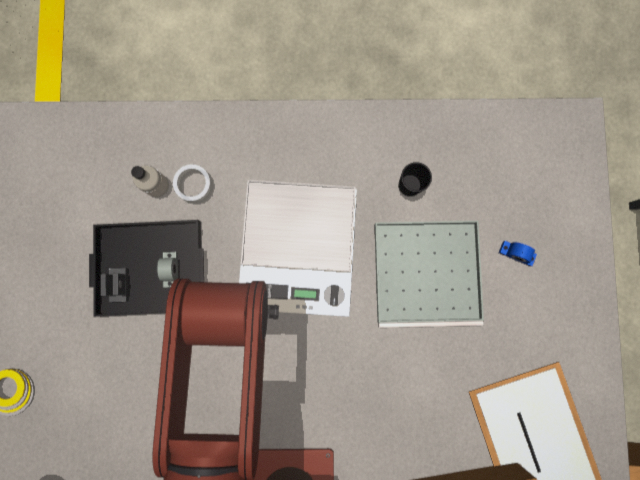

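The ridge is at (337,167), y 0.044, matching the initial off reading of 0.045. The knob is at rest. The bottle (145,178), tape (191,183) and pot (415,180) have not moved. The fork at (115,285) has been nudged since I placed it, so I'll check that it is still flat on the tray floor.

Run:
```python
from h import *
p=part("fork",pic="top",zlo=.01)
cv2.imwrite("pics/t25.png",cv2.resize(p["frame"][205:330,80:220],None,fx=5,fy=4.6,interpolation=cv2.INTER_CUBIC))
C=cloud(p);Z=C[...,2];v,u=np.mgrid[:480,:640]
s=get_image("side");cv2.imwrite("pics/s25.png",cv2.resize(s["frame"][130:230,200:360],None,fx=5,fy=5,interpolation=cv2.INTER_CUBIC))
```

```text
fork top 0.62 [115, 286] zmax 0.074
all 784 [489.9 409.4] [80.1 43.8] 1.8
top 319 [489.9 409.1] [42.8 48.7] 89.6
```

View pics/t25.png

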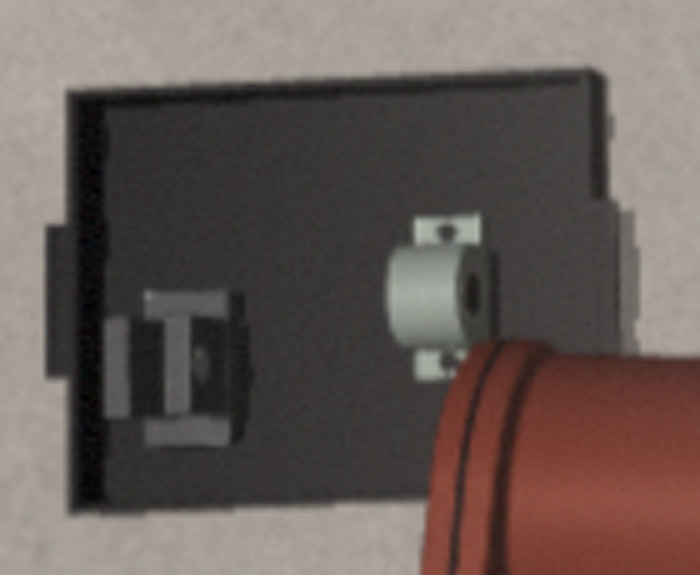

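View pics/s25.png

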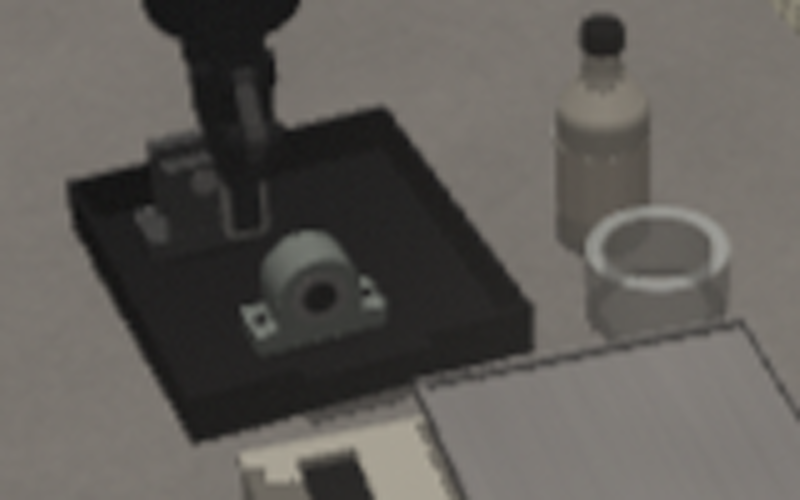

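The fork now sits about 4 cm from where I placed it, the disturbance the task warned of. It is upright and flat, wholly inside the tray walls (top crop (175,370)), so nothing needs mending. The arm is clear, so I'll hand in.

```bash
python3 -c "
from rig import *
print(sign_off())"
```

```text
the job is handed in; nothing more can be done
None
```

The job is done and handed in at about 52 s of the 210 s allowed; no verdict was reported.

**What I did:** Only the fork and the grey pillow were in the drawer; the blue look-alike outside it was left alone.
- **Power on:** with the pan empty, I slid the switch to its on stop (11.7 N reaction).
- **Zero knob:** I turned the knob 60° to its stop (torque rose to 0.68 N m) and released it. It sprang back to rest.
- **Weighing:** both parts went on the pan together and rested hands-off for over 2 s.
- **Issue tray and power off:** I moved both parts into the tray, then slid the switch to its off stop (8.8 N reaction).

**Last checks:**
- **Switch and knob:** the switch ridge reads y 0.044, against 0.045 when off at the start. The knob is at rest.
- **Pan and bystanders:** the pan is empty. In the pictures the bottle, tape roll and pot had not moved.
- **Fork moved:** the fork sat about 4 cm from where I placed it, most likely the random knock mentioned in the task. It is still upright and wholly inside the tray, so I left it.

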